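# Vent the bench steriliser and ease its lid by one turn of the hand wheel

## Robot

A 7-joint arm with a two-finger parallel gripper is mounted at the origin on a cart in front of the work surface, level with it; the furniture and walls round the work are solid. World frame = base frame: x ahead of the robot, y to its left, z up, the work surface at z = 0. Lengths are in m, angles in rad, forces in N, time in s.
With the tool pointing down it reaches from about 0.425 to 0.925 m from the base axis. Payload 6.8 kg.
Tool frame: the origin (TCP) lies midway between the tips of the shut fingers; the grasp point (between the pads) lies 19 mm behind it; z points along the fingers, y is the direction in which the jaws open and shut (so a half turn about z gives the same grasp; the last joint's range is limited). The gripper opens to 85 mm and grips with 20 to 120 N. Pads are 22 mm wide; open, the fingers measure 114 mm over their backs; the gripper's body (76 mm by 85 mm) begins 54 mm behind the grasp point. The pads swing forward as they close: fully open they stand 13 mm farther back than shut.
Start: joints at [1.145, 0.477, 0.022, 1.555, -0.011, 1.109, -0.083], TCP at [0.211, -0.641, 0.231] pointing down, gripper open.
Joint ranges: [-2.96, 2.96], [-0.34, 2.1], [-1.41, 1.46], [0.24, 2.44], [-1.37, 4.51], [0.17, 1.92], [-2.96, 2.96]. Speed limits (rad/s): [2.39, 2.39, 3.14, 3.14, 3.14, 3.14, 3.14].

## Interface

Orientations are given as a unit quaternion [w, x, y, z].
In Python, from station import bot gives the robot as it stands. The module is installed in compiled form; this text tells all that it offers.
- The arm moves only by the tool play_rows, never from a script. Its argument "motion" is a list of rows, each a list of 2 entries, a list of its own where there are three numbers: the shift along the tool's x, y, z as a fraction of full scale, then the turn, a rotation vector about the tool's x, y, z as a fraction of full scale. In form: [[[tx, ty, tz], [rx, ry, rz]], ...]. A call has 1 to 8 rows; each row is the pose to reach, as a shift and turn from the pose measured when the call began, along the tool's axes at that moment, turning the shorter way round; what a row does not reach only later rows make up. Full scale, the value 1, is 400 mm for a shift and 360 degrees for a turn. A row lasts 1/10 s, in which the tool goes at most 50 mm and 8.59 degrees, less where a joint would pass 70% of its speed; a pose out of reach is approached as far as the arm can. A call with a number of a shift or a turn outside -1 to 1 is refused whole. A call with a gripper value outside its range is refused whole. "fingers" is the finger opening in mm, from 0 to 85.4, set as the call begins (left out, the last holds). The fingers move at their own pace and stop on an object; "grip_force" is the grip in N (left out, the last holds). Time passes only in rows, so rows that repeat a pose let the fingers close. It gives the time, the measured TCP pose, the force and the opening at its end, in the units of the state.
- bot.get_obs(): the state, without advancing time (a new reading comes with each control period).
- bot.read_camera(name): name is "side" or "top"; returns a dict with "pixels" (384x512x3 uint8, red, green, blue), "range_z" (384x512 float32, m along the optical axis (not along the pixel's ray), 0 where there is no reading), "fovy" (degrees; the focal length in pixels is half the picture's height over the tangent of half this angle, whatever the lens; pixels are square), "cx", "cy" (the principal point, pixels), "pose" (4x4, takes a point from camera to world coordinates). Camera axes: x right, y down, z forward; pixel columns grow to the right and rows downward; lengths in m; the calibration is good to about 2 mm. A picture is of the moment at which its call begins.
- bot.hand_in(): hands the job in, once; it reports no verdict.
The state is a dict: "t": time; "q": joint angles; "joint_vel": joint speeds; "joint_torque": joint torques, N m; "eef_pos": TCP position; "tool_rot": TCP orientation; "contact_force": force on the tool from outside, world axes, zero at the start; "torque": the same for the moment, N m; "gripper_width": opening from 0.0 (shut) to 1.0 (fully open).
Only numpy, scipy, OpenCV 4.12 (cv2) and the standard library are available. Lean on these libraries where they do the work, as an engineer would, in place of code of your own. Each camera call takes 0.05 s, during which the arm holds its last target.

## Task

The bench steriliser has finished its cycle and cooled. First push the vent lever round until it lies fully along the outlet pipe (open), and only then push the lid's hand wheel round by its upright handle, anticlockwise seen from above, through exactly one full turn, so that the handle stands again where it began and the lid is just eased off its gasket. Push gently with the fingers and do not grip the lever or the handle, leave the things standing round about alone, and take the hand away clear at the end.

Things in the scene. Friction and masses are not known exactly. Their poses are not given: they have to be found in the camera images.
- steriliser: Small round steam steriliser of stainless steel on a black foot, fixed to the bench, cooled: drum 156 mm across (foot 170, flange 180; flange top 148 mm high). Origin on the drum's axis at bench height, z up. The vent valve is on its -x side, which faces right. A steel cross-bar (26 mm wide, top 206 mm high) runs along its y over the lid, between posts whose outer faces are 105 mm either side of the axis.
- lid_wheel (a joint): Angle (rad) of the aluminium three-spoke hand wheel on top, 151 mm across, rim top 240 mm above the bench, turning about the steriliser's axis; grows anticlockwise from above (loosening). Starts within 1.6 of 0; one turn adds 6.283, and it can go on past that. At 0 the handle is toward the steriliser's +x. Rises 4 mm a turn with the lid. Friction 0.25 N m (4 N at the handle); stays where left.
- handle_mid (a point): Middle of the wheel's upright black revolving handle (a vertical round grip, 24 mm thick, 17 at the foot, 49 mm long, its foot 25 mm below and its top 24 mm above this point, top about 290 mm above the bench), 60 mm out from the wheel's axis.
- wheel_hub (a point): Top centre of the wheel's hub, on the axis, about 244 mm above the bench.
- vent_lever (a joint): Angle (rad) of the vent lever about its vertical pivot: 0 = closed, straight out from the drum (steriliser's -x), across the outlet pipe; 1.571 = open, at its stop, along the outlet pipe (steriliser's -y). Grows anticlockwise from above. Starts within 0.15 of 0. Friction 0.2 N m (5 N at its sleeve); stays where left.
- lever_grip (a point): Middle of the lever's black sleeve (40 mm long, 14 mm wide, 11 mm high, level), 44 mm from the pivot, 122 mm above the bench.
- lever_pivot (a point): The lever's pivot axis at the sleeve's height, 122 mm above the bench, 106 mm out from the steriliser's axis. A tall microscope stands to the left of the steriliser (world y above -0.18): keep the hand clear of it, and come from above.
- outlet_end (a point): Open end of the valve's brass outlet pipe with hose barb, which runs level from under the lever's pivot along the steriliser's -y; up to 20 mm thick, 58 mm long, centreline 95 mm above the bench.
- gauge (a point): Centre of the face of the round pressure gauge on the drum, left of the valve: 46 mm across, 82 mm above the bench, 105 mm out from the steriliser's axis.
- dropper_clear: Loose dropper bottle, 26 mm across, 70 mm high; origin under its centre. Bystander.
- sample_cup: Loose lidded sample cup, 61 mm across, 68 mm high; origin under its centre. Bystander.
- petri_dish: Loose petri dish, 60 mm across, 4 mm high; origin under its centre. Bystander.
- forceps: Loose steel forceps lying flat, 119 mm long, 8 mm high; origin under the middle. Bystander.
- tape_roll: Loose roll of tape lying flat, 59 mm across, 19 mm high; origin under its centre. Bystander.

How it is judged:
By the outcome, as a careful person would: the job done as asked, in the order asked, and still so for the second after the job is handed in, with the robot touching nothing.
It also fails if it takes over 72 s, if anything falls off the work surface, if the arm or the gripper's body presses on something with over 40 N, if the wrist force passes 120 N, or if a joint passes its speed limit or range.

## Working session

There is one attempt and no reset: what is moved stays moved. The work goes in short steps, Python scripts to look and compute and a tool call to move; the robot and the scene stay as the last step left them, time stands still between calls to the robot, and variables do not carry over. Pictures are saved under pics/ and viewed, and the job is handed in when it is done.

Besides the shell and the picture viewer there is one more tool, called after "Call:" by a JSON object that holds its "fn" and its "kwargs", one argument or row to a line. play_rows: Moves the arm, as the interface text tells. Shift numbers are shares of 400 mm and turn numbers shares of 360 degrees, none past 1 either way. Its arguments: {"type":"object","properties":{"motion":{"type":"array"},"fingers":{"type":"number"},"grip_force":{"type":"number"}},"required":["motion"]}

```bash
mkdir -p pics; python3 - <<'E'
from station import bot
import cv2,numpy as np
o=bot.get_obs()
for k,v in o.items(): print(k,np.round(v,3))
for n in("side","top"):
    c=bot.read_camera(n)
    cv2.imwrite(f"pics/{n}0.png",cv2.cvtColor(c["pixels"],cv2.COLOR_RGB2BGR))
    np.savez(f"{n}0.npz",**c)
    print(n,c["fovy"],c["cx"],c["cy"]);print(np.round(c["pose"],3))
E
```

```text
t 0.0
q [ 1.145  0.478  0.022  1.556 -0.012  1.109 -0.083]
joint_vel [ 0.     0.001 -0.    -0.    -0.001 -0.001 -0.001]
joint_torque [-0.0000e+00 -5.9645e+01  1.6080e+00 -2.8119e+01  1.3000e-02  9.0000e-03
  0.0000e+00]
eef_pos [ 0.211 -0.641  0.23 ]
tool_rot [-0.001  0.987  0.158 -0.   ]
contact_force [-0.268 -0.336  0.399]
torque [-0.045  0.002  0.001]
gripper_width 1.001
side 52.92801818471076 259.157383270803 189.1272647830855
[[ 0.996 -0.053  0.068  0.388]
 [-0.086 -0.541  0.837 -1.168]
 [-0.008 -0.839 -0.543  0.658]
 [ 0.     0.     0.     1.   ]]
top 45.429391712336376 259.94182212903445 190.1539862378498
[[-0.015 -0.994  0.111  0.318]
 [-1.     0.015  0.006 -0.407]
 [-0.008 -0.111 -0.994  1.177]
 [ 0.     0.     0.     1.   ]]
```

View pics/side0.png

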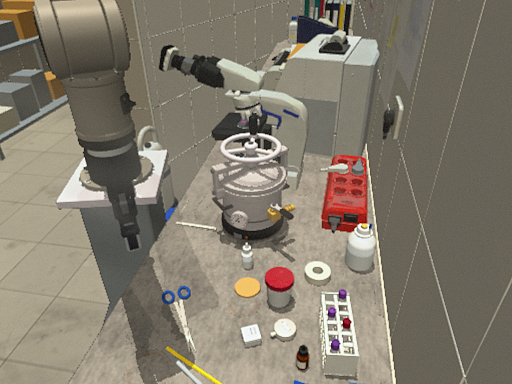

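View pics/top0.png

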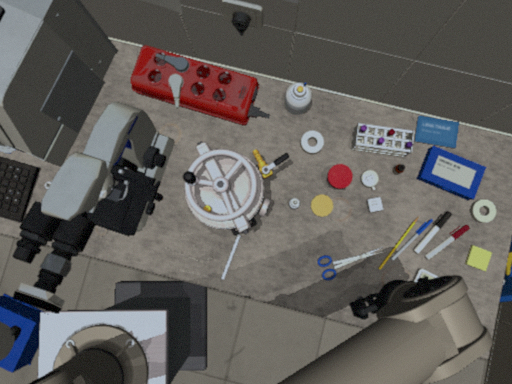

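```bash
cat > h.py <<'E'
import numpy as np,cv2
def K(c):
    f=192/np.tan(np.radians(float(c["fovy"]))/2); return f,float(c["cx"]),float(c["cy"])
def onplane(c,u,v,z):
    f,cx,cy=K(c);P=c["pose"];d=P[:3,:3]@np.array([(u-cx)/f,(v-cy)/f,1]);o=P[:3,3]
    return o+d*(z-o[2])/d[2]
def cloud(c):
    f,cx,cy=K(c);P=c["pose"];r=c["range_z"];v,u=np.mgrid[:384,:512]
    p=np.stack([(u-cx)/f*r,(v-cy)/f*r,r],-1);w=p@P[:3,:3].T+P[:3,3];w[r==0]=np.nan;return w
def proj(c,p):
    f,cx,cy=K(c);P=c["pose"];q=P[:3,:3].T@(np.array(p)-P[:3,3]);return q[0]/q[2]*f+cx,q[1]/q[2]*f+cy
def crop(c,fn,u0,u1,v0,v1,s):
    im=cv2.cvtColor(c["pixels"],cv2.COLOR_RGB2BGR)[v0:v1,u0:u1]
    cv2.imwrite(fn,cv2.resize(im,None,fx=s,fy=s,interpolation=cv2.INTER_CUBIC))
E
python3 - <<'E'
from h import *
t=np.load("top0.npz");s=np.load("side0.npz")
crop(t,"pics/t0c.png",170,310,130,250,5)
crop(s,"pics/s0c.png",170,310,110,250,4)
E
```

```text
(no output)
```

View pics/t0c.png

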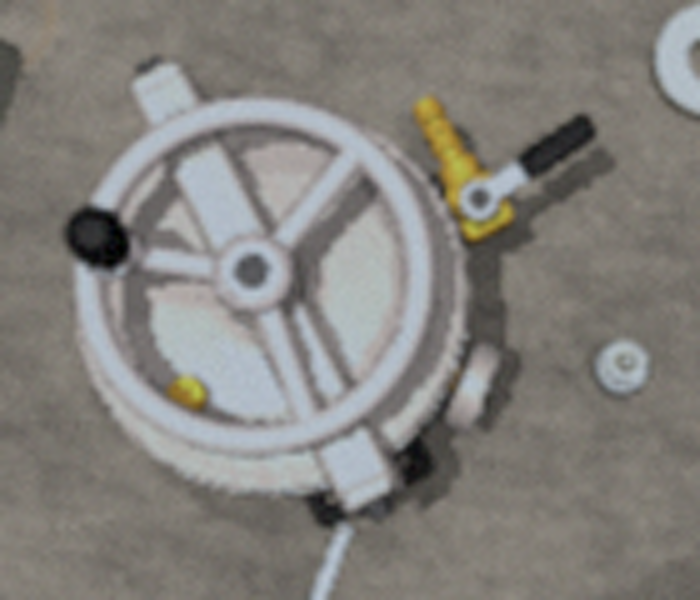

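View pics/s0c.png

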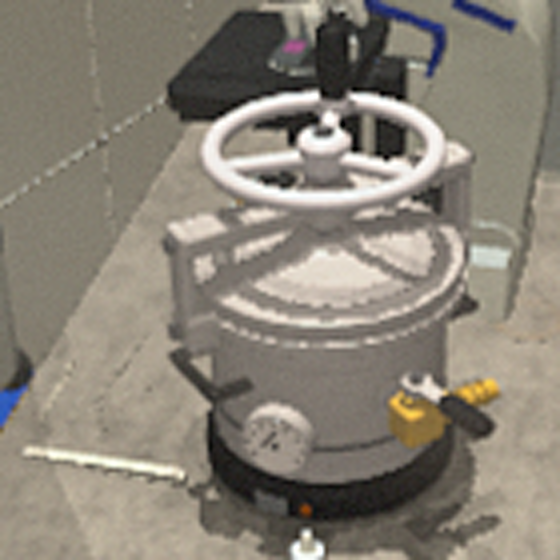

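```bash
python3 - <<'E'
from h import *
t=np.load("top0.npz");s=np.load("side0.npz")
f=lambda x,y:(x/5+170-.4,y/5+130-.4)
for n,p,z in [("hub",(252,268),.244),("handletop",(99,237),.29),("pivot",(480,198),.128),("sleeve mid",(558,145),.127),("sleeve tip",(588,124),.125),("outlet",(427,100),.1),("bar end up",(165,88),.2),("bar end dn",(360,480),.206),("dropper",(622,366),.07)]:
    print(n,np.round(onplane(t,*f(*p),z),4))
g=lambda x,y:(x/4+170-.4,y/4+110-.4)
for n,p,z in [("hub",(323,132),.244),("pivot",(420,382),.128),("sleeve mid",(466,410),.125)]:
    print("side",n,np.round(onplane(s,*g(*p),z),4))
w=cloud(t)
for u,v in [(220,183),(189,177),(281,159),(266,170)]:print(np.round(w[v,u],3))
# surroundings heights map near steriliser
m=(w[...,1]>-0.19)&(w[...,1]<-0.05)&(w[...,2]>.05)&(w[...,0]>.25)
q=w[m];print("microscope min y by height")
for a,b in[(.05,.15),(.15,.25),(.25,.35),(.35,.6)]:
    k=q[(q[:,2]>a)&(q[:,2]<b)]
    if len(k): i=k[:,1].argmin(); print(a,b,k[i].round(3),k.min(0).round(3),k.max(0).round(3))
E
```

```text
hub [ 0.438  -0.3196  0.244 ]
handletop [ 0.4452 -0.2641  0.29  ]
pivot [ 0.4839 -0.4144  0.128 ]
sleeve mid [ 0.5084 -0.451   0.127 ]
sleeve tip [ 0.5185 -0.4653  0.125 ]
outlet [ 0.5361 -0.3901  0.1   ]
bar end up [ 0.5229 -0.2781  0.2   ]
bar end dn [ 0.3519 -0.3613  0.206 ]
dropper [ 0.4098 -0.4822  0.07  ]
side hub [ 0.4364 -0.3207  0.244 ]
side pivot [ 0.4849 -0.4247  0.128 ]
side sleeve mid [ 0.5087 -0.4511  0.125 ]
[ 0.438 -0.32   0.245]
[ 0.445 -0.263  0.29 ]
[ 0.508 -0.451  0.126]
[ 0.483 -0.415  0.125]
microscope min y by height
0.05 0.15 [ 0.819 -0.19   0.062] [ 0.399 -0.19   0.05 ] [ 0.857 -0.05   0.15 ]
0.15 0.25 [ 0.82  -0.19   0.212] [ 0.334 -0.19   0.15 ] [ 0.857 -0.05   0.25 ]
0.25 0.35 [ 0.814 -0.19   0.277] [ 0.271 -0.19   0.25 ] [ 0.834 -0.05   0.35 ]
0.35 0.6 [ 0.357 -0.089  0.35 ] [ 0.257 -0.089  0.35 ] [ 0.432 -0.05   0.379]
```

```bash
cat >> h.py <<'E'
from scipy.spatial.transform import Rotation as R
def rot(o): w,x,y,z=o["tool_rot"]; return R.from_quat([x,y,z,w])
def rows(o,pts,yaws=None):
    r=rot(o);out=[]
    for i,p in enumerate(pts):
        s=r.inv().apply(np.array(p)-o["eef_pos"])/.4
        t=[0,0,0]
        y=yaws[i] if yaws is not None else None
        if y is not None:
            y=np.radians(y);T=R.from_matrix(np.array([[np.cos(y),np.sin(y),0],[np.sin(y),-np.cos(y),0],[0,0,-1]]))
            t=(r.inv()*T).as_rotvec()/(2*np.pi)
        out.append([[round(float(v),3) for v in s],[round(float(v),3) for v in t]])
    return out
E
python3 - <<'E'
from h import *
from station import bot
o=bot.get_obs()
print(rows(o,[(0.345,-0.56,.231),(0.479,-0.475,.231)],[26,26]))
w=cloud(np.load("top0.npz"));q=w[(w[...,0]>.15)&(w[...,0]<.65)&(w[...,2]>.2)&(w[...,1]>-.4)&(w[...,1]<0.0)]
for a in np.arange(-.26,0,.02):
    k=q[abs(q[:,1]-a)<.01]
    k=k[np.hypot(k[:,0]-.438,k[:,1]+.32)>.09]
    if len(k): print(a.round(2),k.min(0).round(2),k.max(0).round(2))
E
```

```text
[[[0.382, -0.087, -0.001], [-0.0, 0.0, -0.022]], [[0.767, -0.184, -0.001], [-0.0, 0.0, -0.022]]]
-0.26 [ 0.51 -0.27  0.2 ] [ 0.53 -0.26  0.21]
-0.16 [ 0.45 -0.17  0.2 ] [ 0.45 -0.17  0.2 ]
-0.14 [ 0.44 -0.15  0.2 ] [ 0.61 -0.13  0.27]
-0.12 [ 0.45 -0.13  0.2 ] [ 0.62 -0.11  0.28]
-0.1 [ 0.35 -0.11  0.2 ] [ 0.62 -0.09  0.35]
-0.08 [ 0.3  -0.09  0.2 ] [ 0.6  -0.07  0.37]
-0.06 [ 0.21 -0.07  0.28] [ 0.55 -0.05  0.4 ]
-0.04 [ 0.2  -0.05  0.28] [ 0.5  -0.03  0.41]
-0.02 [ 0.2  -0.03  0.33] [ 0.45 -0.01  0.41]
```

Call:
{"fn": "play_rows", "kwargs": {
  "motion": [
    [[0.1,-0.02,0],[0,0,-0.01]],
    [[0.2,-0.04,0],[0,0,-0.022]],
    [[0.3,-0.07,0],[0,0,-0.022]],
    [[0.4,-0.09,0],[0,0,-0.022]],
    [[0.5,-0.12,0],[0,0,-0.022]],
    [[0.6,-0.14,0],[0,0,-0.022]],
    [[0.7,-0.17,0],[0,0,-0.022]],
    [[0.766,-0.185,0],[0,0,-0.022]]
  ],
  "fingers": 0,
  "grip_force": 20
}}

```text
t: 0.9
eef_pos: [0.4817, -0.4714, 0.23]
tool_rot: [-0.002, 0.974, 0.228, 0.0]
contact_force: [-0.0, 0.4, -0.7]
gripper_width: -0.002
```

```bash
python3 - <<'E'
from h import *
from station import bot
o=bot.get_obs();print(o["eef_pos"],o["q"].round(2) if hasattr(o["q"],'round') else o["q"])
c=bot.read_camera("side");np.savez("side1.npz",**c);crop(c,"pics/s1.png",150,350,60,260,3)
print(rows(o,[(0.479,-0.475,.112)],[26]))
E
```

```text
[ 0.48170563 -0.47135166  0.2299989 ] [ 0.74  0.48 -0.08  1.55  0.04  1.11 -0.46]
[[[-0.011, 0.006, 0.295], [-0.0, -0.0, 0.001]]]
```

View pics/s1.png

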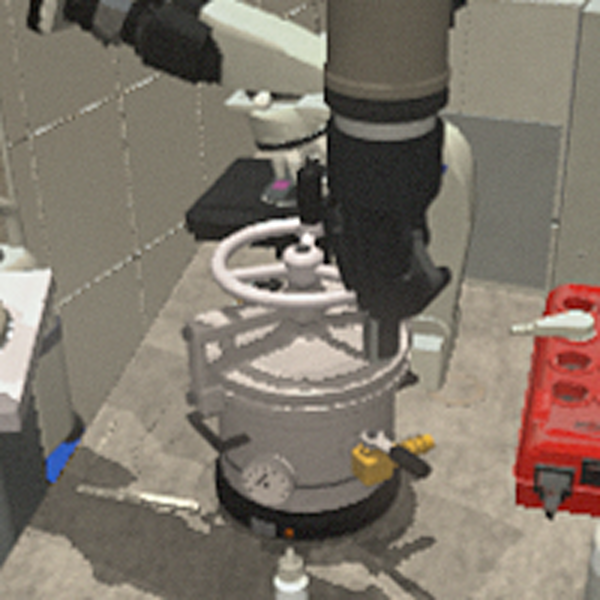

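Call:
{"fn": "play_rows", "kwargs": {
  "motion": [
    [[-0.011,0.006,0.06],[0,0,0]],
    [[-0.011,0.006,0.12],[0,0,0]],
    [[-0.011,0.006,0.18],[0,0,0]],
    [[-0.011,0.006,0.23],[0,0,0]],
    [[-0.011,0.006,0.27],[0,0,0]],
    [[-0.011,0.006,0.295],[0,0,0]]
  ]
}}

```text
t: 1.55
eef_pos: [0.4828, -0.4711, 0.1101]
tool_rot: [-0.003, 0.973, 0.23, 0.001]
contact_force: [0.1, -0.5, -0.5]
gripper_width: -0.001
```

```bash
python3 - <<'E'
from h import *
from station import bot
o=bot.get_obs();print(o["eef_pos"],o["contact_force"])
c=bot.read_camera("side");crop(c,"pics/s2.png",200,320,130,250,5)
c=bot.read_camera("top");crop(c,"pics/t2.png",200,320,110,230,5)
ax=np.array([.899,.437]);ay=np.array([.437,-.899]);P=np.array([.484,-.416])
pts=[];
for ph in range(8,92,6):
    f=np.radians(ph);d=7+11*np.cos(f)+14.5*np.sin(f)
    ab=48*np.array([np.sin(f),np.cos(f)])+d*np.array([-np.cos(f),np.sin(f)])
    p=P+(ab[0]*ax+ab[1]*ay)/1e3;pts.append((*p,.112))
for i,r in enumerate(rows(o,pts)):print(8+6*i,r)
E
```

```text
[ 0.48278919 -0.47110238  0.11014254] [ 0.07461279 -0.48080538 -0.47320066]
8 [[0.03, 0.003, -0.005], [0.0, 0.0, 0.0]]
14 [[0.041, 0.007, -0.005], [0.0, 0.0, 0.0]]
20 [[0.052, 0.01, -0.004], [0.0, 0.0, 0.0]]
26 [[0.063, 0.011, -0.004], [0.0, 0.0, 0.0]]
32 [[0.075, 0.012, -0.004], [0.0, 0.0, 0.0]]
38 [[0.088, 0.011, -0.004], [0.0, 0.0, 0.0]]
44 [[0.101, 0.008, -0.004], [0.0, 0.0, 0.0]]
50 [[0.114, 0.004, -0.004], [0.0, 0.0, 0.0]]
56 [[0.127, -0.002, -0.004], [0.0, 0.0, 0.0]]
62 [[0.14, -0.009, -0.004], [0.0, 0.0, 0.0]]
68 [[0.151, -0.019, -0.004], [0.0, 0.0, 0.0]]
74 [[0.162, -0.03, -0.004], [0.0, 0.0, 0.0]]
80 [[0.172, -0.043, -0.004], [0.0, 0.0, 0.0]]
86 [[0.179, -0.057, -0.004], [0.0, 0.0, 0.0]]
```

View pics/s2.png

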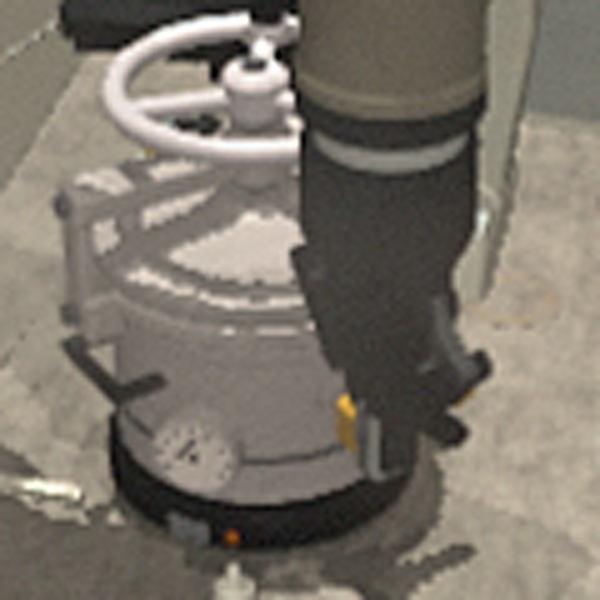

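View pics/t2.png

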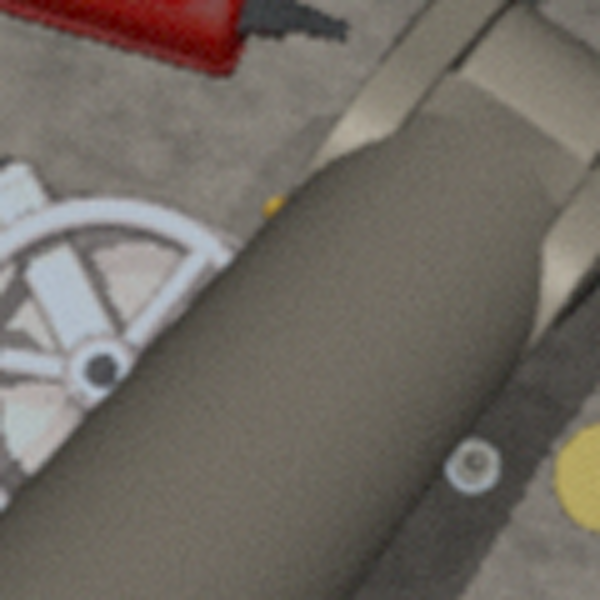

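Call:
{"fn": "play_rows", "kwargs": {
  "motion": [
    [[0.02,0.002,-0.005],[0,0,0]],
    [[0.035,0.005,-0.005],[0,0,0]],
    [[0.048,0.009,-0.005],[0,0,0]],
    [[0.06,0.011,-0.005],[0,0,0]],
    [[0.073,0.012,-0.005],[0,0,0]],
    [[0.087,0.011,-0.005],[0,0,0]],
    [[0.1,0.008,-0.005],[0,0,0]],
    [[0.114,0.004,-0.005],[0,0,0]]
  ]
}}

```text
t: 2.45
eef_pos: [0.5234, -0.4529, 0.1126]
tool_rot: [-0.003, 0.973, 0.23, 0.0]
contact_force: [-4.8, -3.2, 0.1]
gripper_width: 0.003
```

```bash
python3 - <<'E'
from h import *
from station import bot
o=bot.get_obs();print(o["eef_pos"],o["contact_force"])
c=bot.read_camera("side");crop(c,"pics/s3.png",200,320,130,250,5)
ax=np.array([.899,.437]);ay=np.array([.437,-.899]);P=np.array([.484,-.416])
pts=[];
for ph in range(50,96,6):
    f=np.radians(ph);d=7+11*np.cos(f)+14.5*np.sin(f)
    ab=48*np.array([np.sin(f),np.cos(f)])+d*np.array([-np.cos(f),np.sin(f)])
    p=P+(ab[0]*ax+ab[1]*ay)/1e3;pts.append((*p,.112))
for i,r in enumerate(rows(o,pts)):print(50+6*i,r)
E
```

```text
[ 0.52343404 -0.45294432  0.11255125] [-4.82785423 -3.24789811  0.07468957]
50 [[0.003, -0.001, 0.001], [0.0, 0.0, 0.0]]
56 [[0.016, -0.007, 0.001], [0.0, 0.0, 0.0]]
62 [[0.028, -0.014, 0.002], [0.0, 0.0, 0.0]]
68 [[0.04, -0.024, 0.002], [0.0, 0.0, 0.0]]
74 [[0.051, -0.035, 0.002], [0.0, 0.0, 0.0]]
80 [[0.06, -0.048, 0.002], [0.0, 0.0, 0.0]]
86 [[0.068, -0.062, 0.002], [0.0, 0.0, 0.0]]
92 [[0.074, -0.077, 0.002], [0.0, 0.0, 0.0]]
```

View pics/s3.png

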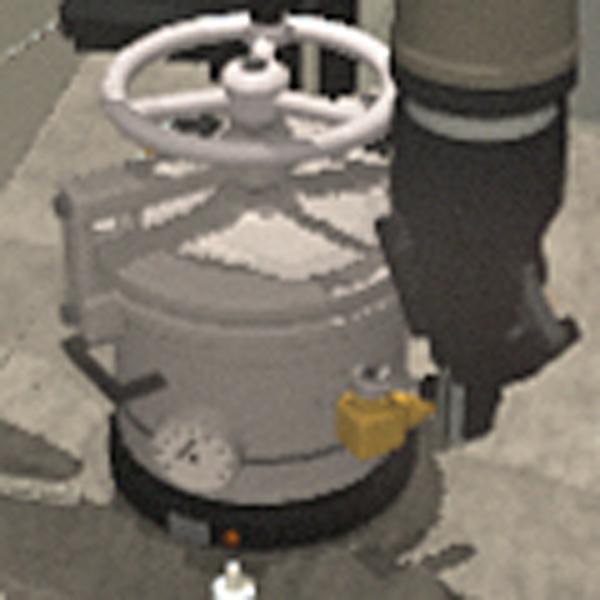

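Call:
{"fn": "play_rows", "kwargs": {
  "motion": [
    [[0.01,-0.004,0.001],[0,0,0]],
    [[0.02,-0.009,0.001],[0,0,0]],
    [[0.03,-0.016,0.001],[0,0,0]],
    [[0.039,-0.024,0.001],[0,0,0]],
    [[0.047,-0.033,0.001],[0,0,0]],
    [[0.053,-0.042,0.001],[0,0,0]],
    [[0.058,-0.05,0.001],[0,0,0]],
    [[0.06,-0.056,0.001],[0,0,0]]
  ]
}}

```text
t: 3.3
eef_pos: [0.5366, -0.4208, 0.1127]
tool_rot: [-0.003, 0.973, 0.231, 0.001]
contact_force: [-1.7, -3.6, 1.0]
gripper_width: -0.001
```

```bash
python3 - <<'E'
from h import *
from station import bot
o=bot.get_obs();print(o["eef_pos"],o["contact_force"])
c=bot.read_camera("side");crop(c,"pics/s4.png",200,320,130,250,5)
E
```

```text
[ 0.5366352  -0.42075713  0.11268551] [-1.65303838 -3.60825837  1.01920632]
```

View pics/s4.png

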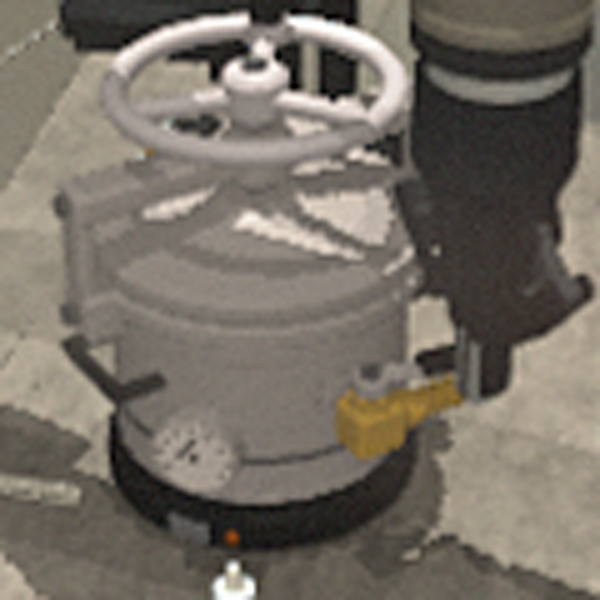

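Call:
{"fn": "play_rows", "kwargs": {
  "motion": [
    [[0.003,-0.004,0],[0,0,0]],
    [[0.004,-0.008,0],[0,0,0]],
    [[0.004,-0.012,0],[0,0,0]],
    [[0.004,-0.015,0],[0,0,0]],
    [[0.004,-0.015,0],[0,0,0]]
  ]
}}

```text
t: 3.85
eef_pos: [0.536, -0.4137, 0.1128]
tool_rot: [-0.003, 0.973, 0.231, 0.002]
contact_force: [0.7, -3.3, 0.3]
gripper_width: 0.002
```

Call:
{"fn": "play_rows", "kwargs": {
  "motion": [
    [[0,-0.003,0],[0,0,0]],
    [[0,-0.006,0],[0,0,0]],
    [[0,-0.009,0],[0,0,0]],
    [[0,-0.009,0],[0,0,0]]
  ]
}}

```text
t: 4.25
eef_pos: [0.5353, -0.4116, 0.113]
tool_rot: [-0.002, 0.973, 0.231, 0.003]
contact_force: [4.0, -7.8, -3.6]
gripper_width: -0.001
```

```bash
python3 - <<'E'
from h import *
from station import bot
o=bot.get_obs();print(o["eef_pos"],o["contact_force"])
c=bot.read_camera("side");crop(c,"pics/s5.png",230,320,160,250,6)
c=bot.read_camera("top");crop(c,"pics/t5.png",200,320,110,230,5)
E
```

```text
[ 0.53531819 -0.41158632  0.11303714] [ 4.03546331 -7.75032439 -3.58916343]
```

View pics/s5.png

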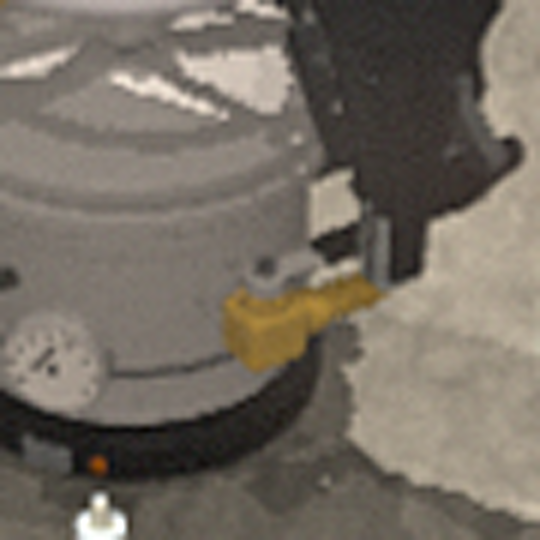

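View pics/t5.png

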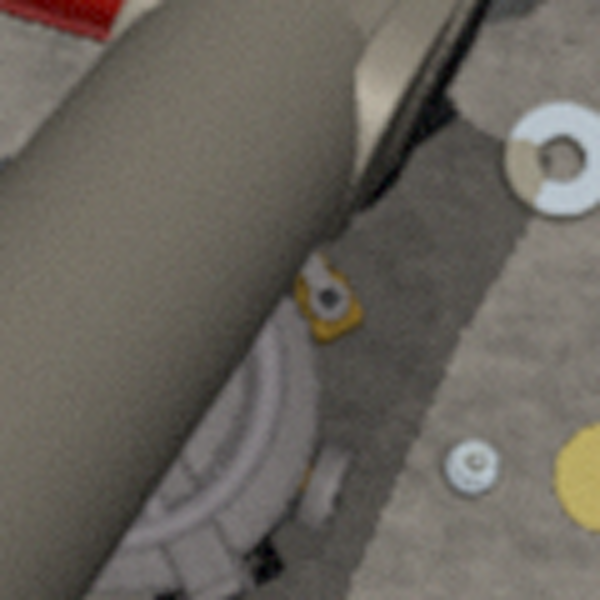

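Call:
{"fn": "play_rows", "kwargs": {
  "motion": [
    [[0,-0.004,0],[0,0,0]],
    [[0,-0.008,0],[0,0,0]],
    [[0,-0.01,0],[0,0,0]]
  ]
}}

```text
t: 4.65
eef_pos: [0.5352, -0.4113, 0.1134]
tool_rot: [0.002, 0.973, 0.231, 0.005]
contact_force: [7.3, -14.5, -8.8]
gripper_width: 0.002
```

Call:
{"fn": "play_rows", "kwargs": {
  "motion": [
    [[0,0.03,0],[0,0,0]],
    [[0,0.07,0],[0,0,0]],
    [[0,0.1,0],[0,0,0]],
    [[0,0.12,-0.1],[0,0,0]],
    [[0,0.12,-0.2],[0,0,0]],
    [[0,0.12,-0.3],[0,0,0]],
    [[0,0.12,-0.4],[0,0,0]],
    [[0,0.12,-0.5],[0,0,0]]
  ]
}}

```text
t: 5.45
eef_pos: [0.5547, -0.4527, 0.3149]
tool_rot: [0.001, 0.973, 0.231, 0.004]
contact_force: [-0.1, -1.0, -0.1]
gripper_width: -0.001
```

```bash
python3 - <<'E'
from h import *
from station import bot
o=bot.get_obs();print(o["eef_pos"],o["tool_rot"],o["contact_force"])
c=bot.read_camera("side");np.savez("side6.npz",**c);crop(c,"pics/s6.png",200,320,130,250,5)
c=bot.read_camera("top");np.savez("top6.npz",**c);crop(c,"pics/t6.png",170,310,110,230,5)
E
```

```text
[ 0.55470653 -0.45268821  0.31491353] [6.43902269e-04 9.72948940e-01 2.30976317e-01 4.45951904e-03] [-0.06697981 -0.95705881 -0.10316751]
```

View pics/s6.png

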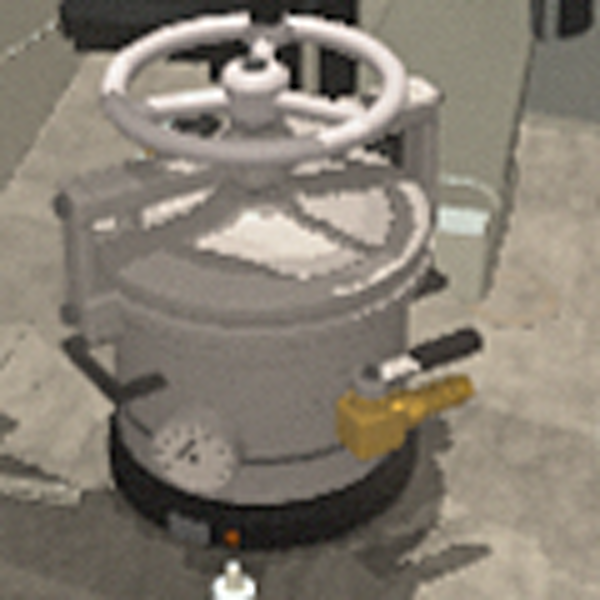

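View pics/t6.png

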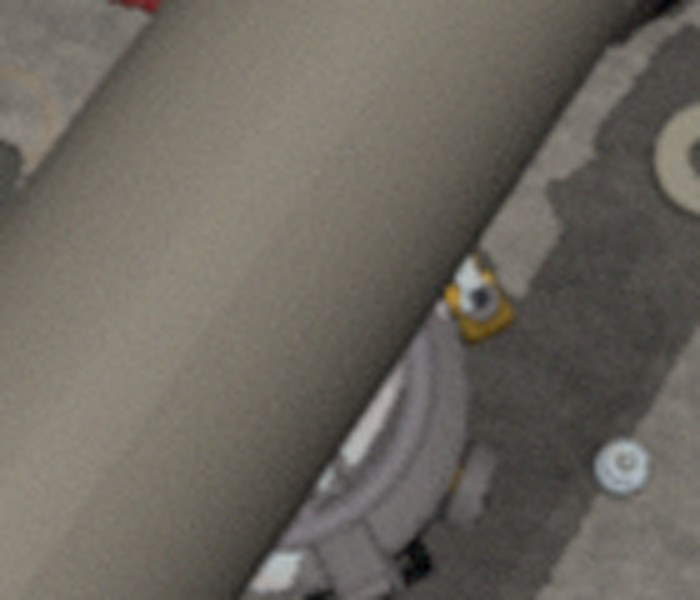

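```bash
python3 - <<'E'
from h import *
from station import bot
o=bot.get_obs();p=np.array(o["eef_pos"]);g=np.array([.4815,-.279,.32])
for r in rows(o,[p+(g-p)*k for k in (.2,.4,.6,.8,1)]+[(.4815,-.279,.29),(.4815,-.279,.254)],[26]*7):print(r)
E
```

```text
[[0.006, -0.095, -0.001], [0.002, -0.002, 0.002]]
[[0.011, -0.191, -0.002], [0.002, -0.002, 0.002]]
[[0.017, -0.286, -0.002], [0.002, -0.002, 0.002]]
[[0.022, -0.382, -0.003], [0.002, -0.002, 0.002]]
[[0.028, -0.477, -0.004], [0.002, -0.002, 0.002]]
[[0.027, -0.478, 0.071], [0.002, -0.002, 0.002]]
[[0.026, -0.48, 0.161], [0.002, -0.002, 0.002]]
```

Call:
{"fn": "play_rows", "kwargs": {
  "motion": [
    [[0.005,-0.08,-0.02],[0.002,-0.002,0]],
    [[0.01,-0.16,-0.02],[0.002,-0.002,0]],
    [[0.015,-0.24,-0.02],[0.002,-0.002,0.002]],
    [[0.02,-0.32,-0.02],[0.002,-0.002,0.002]],
    [[0.025,-0.4,-0.02],[0.002,-0.002,0.002]],
    [[0.027,-0.45,-0.02],[0.002,-0.002,0.002]],
    [[0.027,-0.478,-0.01],[0.002,-0.002,0.002]],
    [[0.027,-0.478,0],[0.002,-0.002,0.002]]
  ]
}}

```text
t: 6.35
eef_pos: [0.4807, -0.2774, 0.3181]
tool_rot: [0.0, 0.974, 0.226, 0.001]
contact_force: [-0.3, 0.4, -0.1]
gripper_width: 0.001
```

```bash
python3 - <<'E'
from h import *
from station import bot
o=bot.get_obs();print(o["eef_pos"],o["q"],o["contact_force"])
c=bot.read_camera("side");np.savez("side7.npz",**c);cv2.imwrite("pics/s7.png",cv2.cvtColor(c["pixels"],cv2.COLOR_RGB2BGR))
crop(c,"pics/s7.png",150,350,0,200,3)
print(rows(o,[(.4815,-.279,.254)],[26]))
E
```

```text
[ 0.48074609 -0.27741225  0.31808447] [ 0.53487085  0.2133833  -0.14619396  1.72900527  0.0322238   1.20043215
 -0.73525723] [-0.25295395  0.43323747 -0.10729945]
[[[-0.0, 0.004, 0.16], [0.0, -0.0, 0.0]]]
```

View pics/s7.png

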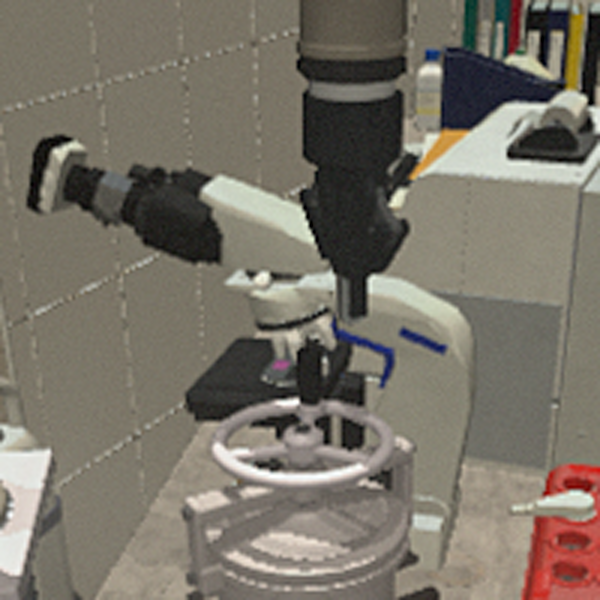

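Call:
{"fn": "play_rows", "kwargs": {
  "motion": [
    [[0,0.004,0.05],[0,0,0]],
    [[0,0.004,0.09],[0,0,0]],
    [[0,0.004,0.12],[0,0,0]],
    [[0,0.004,0.145],[0,0,0]],
    [[0,0.004,0.16],[0,0,0]]
  ]
}}

```text
t: 6.9
eef_pos: [0.4812, -0.2804, 0.2521]
tool_rot: [-0.0, 0.974, 0.225, -0.0]
contact_force: [0.9, 0.7, 0.9]
gripper_width: -0.0
```

```bash
cat > arc.py <<'E'
from h import *
from station import bot
import sys
def arc(a0,step,n,z,rad=.06,tag=None):
    o=bot.get_obs();p=np.array(o["eef_pos"]);H=np.array([.438,-.320])
    d=p[:2]-H;print("pos",p.round(4),"ang",np.degrees(np.arctan2(d[1],d[0])).round(1),"r",np.hypot(*d).round(4),"F",np.round(o["contact_force"],1),"t",o["t"],"q7",o["q"][6])
    pts=[(H[0]+rad*np.cos(np.radians(a0+step*(i+1))),H[1]+rad*np.sin(np.radians(a0+step*(i+1))),z) for i in range(n)]
    print("[%s]"%", ".join(str(r) for r in rows(o,pts,[26]*n)))
    if tag:
        c=bot.read_camera("side");np.savez(f"side{tag}.npz",**c);crop(c,f"pics/s{tag}.png",190,310,60,180,5)
if __name__=="__main__":
    a=sys.argv;arc(float(a[1]),float(a[2]),int(a[3]),float(a[4]),tag=a[5] if len(a)>5 else None)
E
python3 arc.py 43 4 8 .254 8
```

```text
pos [ 0.4812 -0.2804  0.2521] ang 42.4 r 0.0586 F [0.9 0.7 0.9] t 6.9 q7 -0.7428389027339141
[[[-0.0, -0.012, -0.005], [-0.0, 0.0, -0.0]], [[-0.005, -0.022, -0.005], [-0.0, 0.0, -0.0]], [[-0.009, -0.031, -0.005], [-0.0, 0.0, -0.0]], [[-0.015, -0.04, -0.005], [-0.0, 0.0, -0.0]], [[-0.021, -0.049, -0.005], [-0.0, 0.0, -0.0]], [[-0.027, -0.057, -0.005], [-0.0, 0.0, -0.0]], [[-0.034, -0.065, -0.005], [-0.0, 0.0, -0.0]], [[-0.042, -0.072, -0.005], [-0.0, 0.0, -0.0]]]
```

View pics/s8.png

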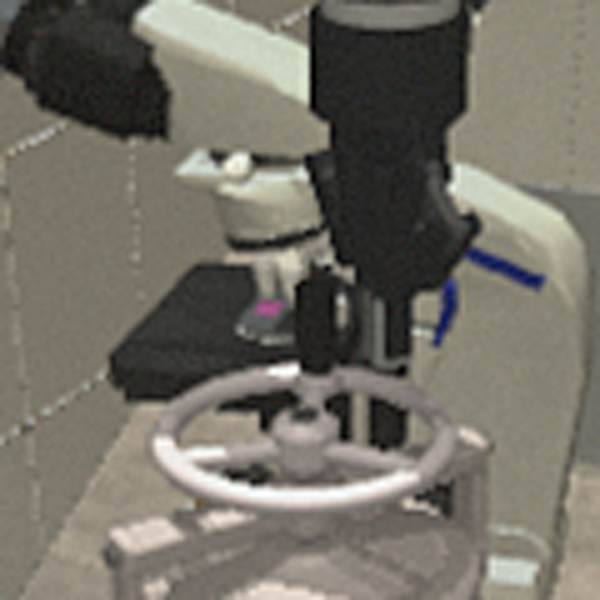

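Call:
{"fn": "play_rows", "kwargs": {
  "motion": [
    [[0,-0.01,-0.025],[0,0,0]],
    [[-0.005,-0.022,-0.025],[0,0,0]],
    [[-0.009,-0.031,-0.025],[0,0,0]],
    [[-0.015,-0.04,-0.025],[0,0,0]],
    [[-0.021,-0.049,-0.025],[0,0,0]],
    [[-0.027,-0.057,-0.025],[0,0,0]],
    [[-0.034,-0.065,-0.025],[0,0,0]],
    [[-0.042,-0.072,-0.025],[0,0,0]]
  ]
}}

```text
t: 7.75
eef_pos: [0.4537, -0.2616, 0.2623]
tool_rot: [-0.0, 0.974, 0.225, 0.0]
contact_force: [4.7, -0.7, 3.4]
gripper_width: -0.002
```

```bash
python3 arc.py 75 6 8 .263 9
```

```text
pos [ 0.4537 -0.2616  0.2623] ang 74.9 r 0.0604 F [ 4.7 -0.7  3.4] t 7.75 q7 -0.7468947961859317
[[[-0.013, -0.009, -0.002], [-0.0, -0.0, -0.0]], [[-0.027, -0.017, -0.002], [-0.0, -0.0, -0.0]], [[-0.041, -0.024, -0.002], [-0.0, -0.0, -0.0]], [[-0.055, -0.03, -0.002], [-0.0, -0.0, -0.0]], [[-0.071, -0.033, -0.002], [-0.0, -0.0, -0.0]], [[-0.086, -0.035, -0.002], [-0.0, -0.0, -0.0]], [[-0.102, -0.036, -0.002], [-0.0, -0.0, -0.0]], [[-0.118, -0.035, -0.002], [-0.0, -0.0, -0.0]]]
```

View pics/s9.png

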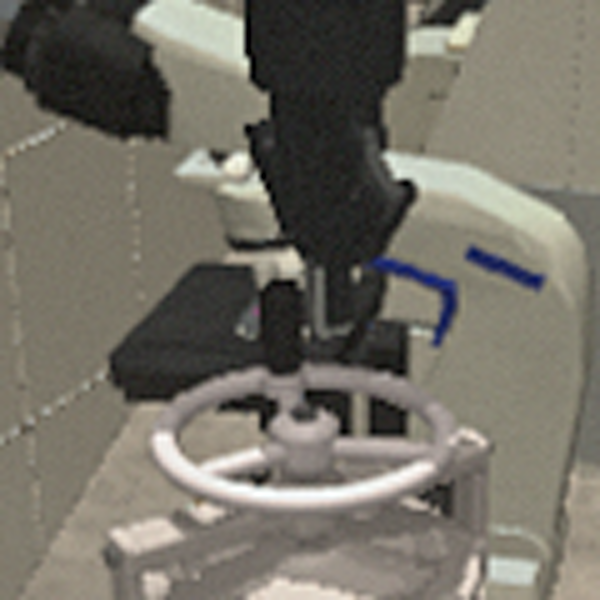

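Call:
{"fn": "play_rows", "kwargs": {
  "motion": [
    [[-0.013,-0.009,-0.002],[0,0,0]],
    [[-0.027,-0.017,-0.002],[0,0,0]],
    [[-0.041,-0.024,-0.002],[0,0,0]],
    [[-0.055,-0.03,-0.002],[0,0,0]],
    [[-0.071,-0.033,-0.002],[0,0,0]],
    [[-0.086,-0.035,-0.002],[0,0,0]],
    [[-0.102,-0.036,-0.002],[0,0,0]],
    [[-0.118,-0.035,-0.002],[0,0,0]]
  ]
}}

```text
t: 8.6
eef_pos: [0.4038, -0.2695, 0.2629]
tool_rot: [-0.001, 0.974, 0.225, -0.0]
contact_force: [5.0, 1.7, 0.2]
gripper_width: 0.0
```

```bash
python3 arc.py 123 7 8 .263 10
```

```text
pos [ 0.4038 -0.2695  0.2629] ang 124.1 r 0.061 F [5.  1.7 0.2] t 8.6 q7 -0.6780456214963705
[[[-0.015, 0.005, -0.0], [-0.0, -0.0, -0.0]], [[-0.032, 0.011, -0.0], [-0.0, -0.0, -0.0]], [[-0.049, 0.019, -0.0], [-0.0, -0.0, -0.0]], [[-0.065, 0.028, -0.0], [-0.0, -0.0, -0.0]], [[-0.079, 0.04, -0.0], [-0.0, -0.0, -0.0]], [[-0.092, 0.053, -0.0], [-0.0, -0.0, -0.0]], [[-0.103, 0.067, -0.0], [-0.0, -0.0, -0.0]], [[-0.112, 0.083, -0.0], [-0.0, -0.0, -0.0]]]
```

View pics/s10.png

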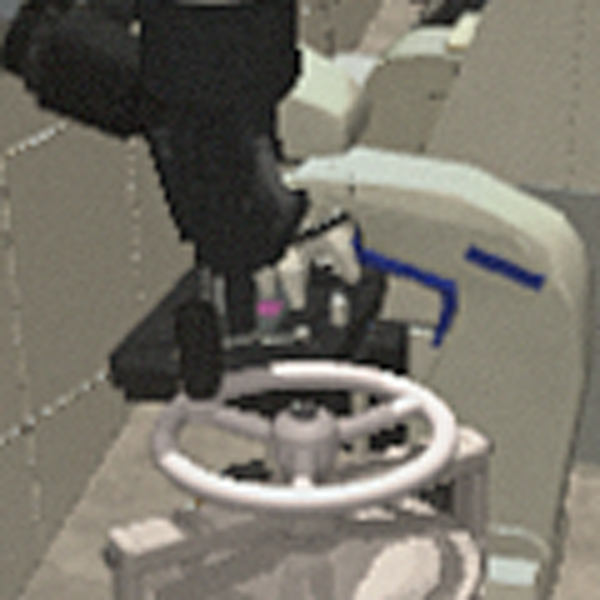

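Call:
{"fn": "play_rows", "kwargs": {
  "motion": [
    [[-0.015,0.005,0],[0,0,0]],
    [[-0.032,0.011,0],[0,0,0]],
    [[-0.049,0.019,0],[0,0,0]],
    [[-0.065,0.028,0],[0,0,0]],
    [[-0.079,0.04,0],[0,0,0]],
    [[-0.092,0.053,0],[0,0,0]],
    [[-0.103,0.067,0],[0,0,0]],
    [[-0.112,0.083,0],[0,0,0]]
  ]
}}

```text
t: 9.45
eef_pos: [0.3752, -0.3194, 0.2625]
tool_rot: [-0.002, 0.975, 0.224, -0.002]
contact_force: [-1.5, 3.9, 4.6]
gripper_width: 0.003
```

```bash
python3 arc.py 179 7 8 .264 11
```

```text
pos [ 0.3752 -0.3194  0.2625] ang 179.5 r 0.0628 F [-1.5  3.9  4.6] t 9.45 q7 -0.5561104723635624
[[[-0.0, 0.019, -0.004], [-0.001, 0.0, -0.0]], [[-0.006, 0.036, -0.004], [-0.001, 0.0, -0.0]], [[-0.009, 0.054, -0.004], [-0.001, 0.0, -0.0]], [[-0.009, 0.073, -0.004], [-0.001, 0.0, -0.0]], [[-0.008, 0.091, -0.004], [-0.001, 0.0, -0.0]], [[-0.004, 0.109, -0.004], [-0.001, 0.0, -0.0]], [[0.002, 0.126, -0.004], [-0.001, 0.0, -0.0]], [[0.01, 0.143, -0.004], [-0.001, 0.0, -0.0]]]
```

View pics/s11.png

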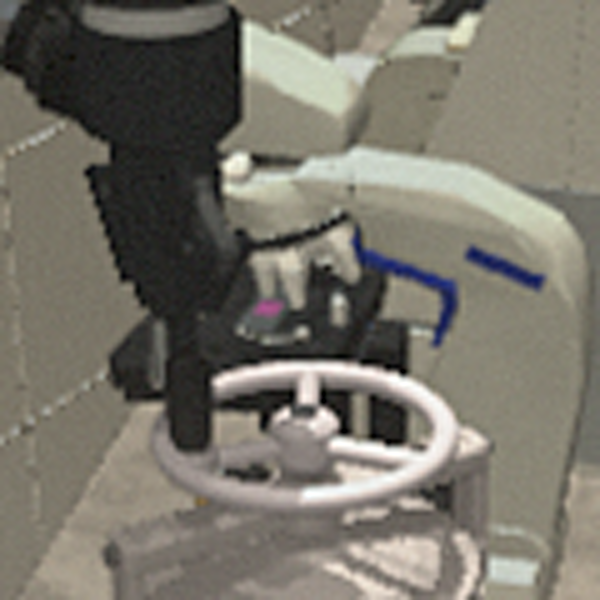

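Call:
{"fn": "play_rows", "kwargs": {
  "motion": [
    [[-0.002,0.019,-0.004],[0,0,0]],
    [[-0.006,0.036,-0.004],[0,0,0]],
    [[-0.009,0.054,-0.004],[0,0,0]],
    [[-0.009,0.073,-0.004],[0,0,0]],
    [[-0.008,0.091,-0.004],[0,0,0]],
    [[-0.004,0.109,-0.004],[0,0,0]],
    [[0.002,0.126,-0.004],[0,0,0]],
    [[0.01,0.143,-0.004],[0,0,0]]
  ]
}}

```text
t: 10.3
eef_pos: [0.4025, -0.3721, 0.2634]
tool_rot: [-0.001, 0.975, 0.223, -0.003]
contact_force: [-5.2, 0.0, -0.6]
gripper_width: -0.001
```

```bash
python3 arc.py 235 7 8 .264 12
```

```text
pos [ 0.4025 -0.3721  0.2634] ang -124.3 r 0.0631 F [-5.2  0.  -0.6] t 10.3 q7 -0.5091827559592419
[[[0.016, 0.01, -0.002], [-0.001, 0.001, -0.001]], [[0.027, 0.024, -0.002], [-0.001, 0.001, -0.001]], [[0.041, 0.037, -0.002], [-0.001, 0.001, -0.001]], [[0.055, 0.047, -0.002], [-0.001, 0.001, -0.001]], [[0.071, 0.056, -0.002], [-0.001, 0.001, -0.001]], [[0.088, 0.063, -0.002], [-0.001, 0.001, -0.001]], [[0.106, 0.068, -0.002], [-0.001, 0.001, -0.001]], [[0.124, 0.071, -0.002], [-0.001, 0.001, -0.001]]]
```

View pics/s12.png

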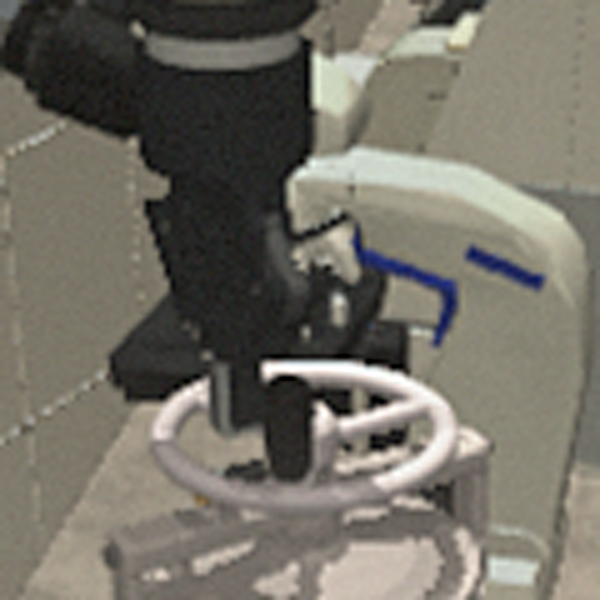

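Call:
{"fn": "play_rows", "kwargs": {
  "motion": [
    [[0.013,0.011,-0.002],[0,0,0]],
    [[0.027,0.024,-0.002],[0,0,0]],
    [[0.041,0.037,-0.002],[0,0,0]],
    [[0.055,0.047,-0.002],[0,0,0]],
    [[0.071,0.056,-0.002],[0,0,0]],
    [[0.088,0.063,-0.002],[0,0,0]],
    [[0.106,0.068,-0.002],[0,0,0]],
    [[0.124,0.071,-0.002],[0,0,0]]
  ]
}}

```text
t: 11.15
eef_pos: [0.4614, -0.377, 0.2643]
tool_rot: [-0.0, 0.975, 0.223, -0.002]
contact_force: [-5.3, -2.2, 0.2]
gripper_width: 0.003
```

```bash
python3 arc.py 291 7 8 .265 13
```

```text
pos [ 0.4614 -0.377   0.2643] ang -67.7 r 0.0616 F [-5.3 -2.2  0.2] t 11.15 q7 -0.5670449305282765
[[[0.015, -0.004, -0.002], [-0.0, 0.001, -0.001]], [[0.033, -0.006, -0.002], [-0.0, 0.001, -0.001]], [[0.051, -0.01, -0.002], [-0.0, 0.001, -0.001]], [[0.068, -0.016, -0.002], [-0.0, 0.001, -0.001]], [[0.085, -0.024, -0.002], [-0.0, 0.001, -0.001]], [[0.1, -0.034, -0.002], [-0.0, 0.001, -0.001]], [[0.114, -0.046, -0.002], [-0.0, 0.001, -0.001]], [[0.126, -0.06, -0.002], [-0.0, 0.001, -0.001]]]
```

View pics/s13.png

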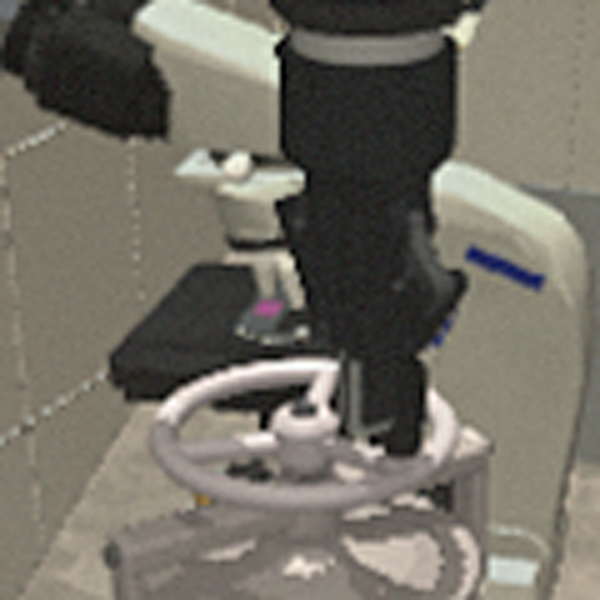

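Call:
{"fn": "play_rows", "kwargs": {
  "motion": [
    [[0.016,-0.003,-0.002],[0,0,0]],
    [[0.033,-0.006,-0.002],[0,0,0]],
    [[0.051,-0.01,-0.002],[0,0,0]],
    [[0.068,-0.016,-0.002],[0,0,0]],
    [[0.085,-0.024,-0.002],[0,0,0]],
    [[0.1,-0.034,-0.002],[0,0,0]],
    [[0.114,-0.046,-0.002],[0,0,0]],
    [[0.126,-0.06,-0.002],[0,0,0]]
  ]
}}

```text
t: 12.0
eef_pos: [0.4997, -0.3323, 0.2657]
tool_rot: [0.001, 0.975, 0.224, -0.0]
contact_force: [2.6, -5.5, -1.7]
gripper_width: 0.001
```

```bash
python3 arc.py 347 6 8 .266 14
```

```text
pos [ 0.4997 -0.3323  0.2657] ang -11.3 r 0.0629 F [ 2.6 -5.5 -1.7] t 12.0 q7 -0.6686392716425996
[[[0.001, -0.013, -0.001], [0.0, 0.0, -0.0]], [[0.008, -0.027, -0.001], [0.0, 0.0, -0.0]], [[0.015, -0.041, -0.001], [0.0, 0.0, -0.0]], [[0.02, -0.056, -0.001], [0.0, 0.0, -0.0]], [[0.023, -0.072, -0.001], [0.0, 0.0, -0.0]], [[0.024, -0.087, -0.001], [0.0, 0.0, -0.0]], [[0.024, -0.103, -0.001], [0.0, 0.0, -0.0]], [[0.023, -0.119, -0.001], [0.0, 0.0, -0.0]]]
```

View pics/s14.png

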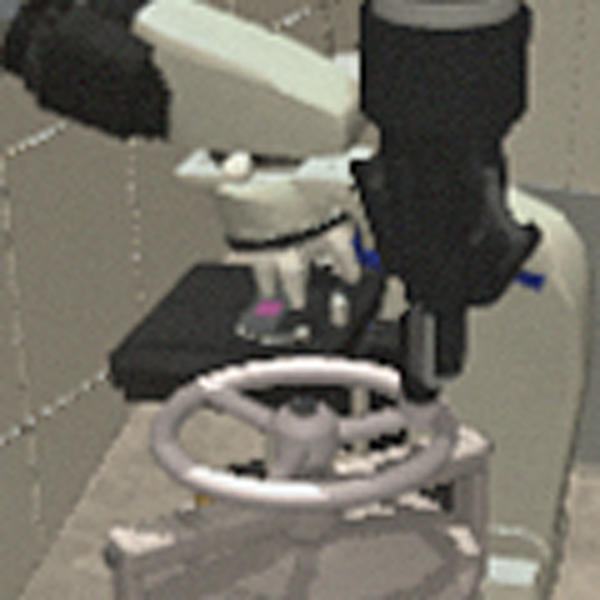

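Call:
{"fn": "play_rows", "kwargs": {
  "motion": [
    [[0.003,-0.013,-0.001],[0,0,0]],
    [[0.009,-0.027,-0.001],[0,0,0]],
    [[0.015,-0.041,-0.001],[0,0,0]],
    [[0.02,-0.056,-0.001],[0,0,0]],
    [[0.023,-0.072,-0.001],[0,0,0]],
    [[0.024,-0.087,-0.001],[0,0,0]],
    [[0.024,-0.103,-0.001],[0,0,0]],
    [[0.023,-0.119,-0.001],[0,0,0]]
  ]
}}

```text
t: 12.85
eef_pos: [0.4882, -0.2828, 0.2667]
tool_rot: [0.0, 0.974, 0.225, 0.001]
contact_force: [3.5, -2.8, 1.3]
gripper_width: 0.001
```

```bash
python3 arc.py 35 2 8 .266 15
```

```text
pos [ 0.4882 -0.2828  0.2667] ang 36.5 r 0.0625 F [ 3.5 -2.8  1.3] t 12.85 q7 -0.7351174357966993
[[[-0.006, -0.0, 0.002], [0.0, -0.0, -0.0]], [[-0.007, -0.005, 0.002], [0.0, -0.0, -0.0]], [[-0.009, -0.01, 0.002], [0.0, -0.0, -0.0]], [[-0.01, -0.015, 0.002], [0.0, -0.0, -0.0]], [[-0.012, -0.02, 0.002], [0.0, -0.0, -0.0]], [[-0.014, -0.025, 0.002], [0.0, -0.0, -0.0]], [[-0.016, -0.03, 0.002], [0.0, -0.0, -0.0]], [[-0.018, -0.035, 0.002], [0.0, -0.0, -0.0]]]
```

View pics/s15.png

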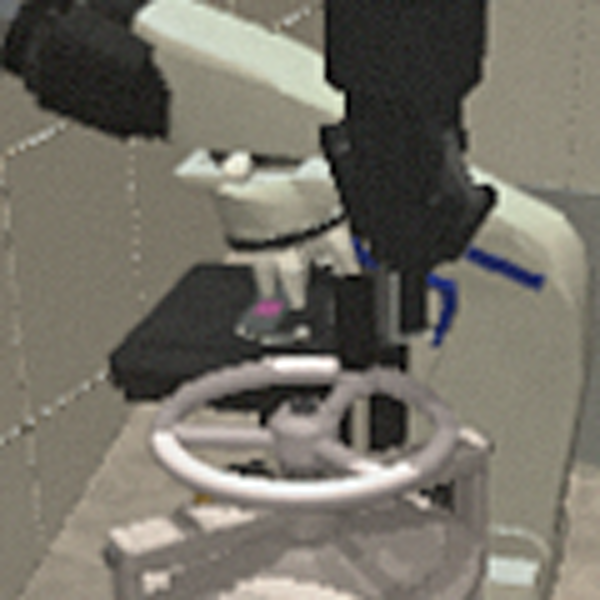

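```bash
python3 - <<'E'
from h import *
s=np.load("side8.npz")
for a,dz in[(78,0),(80,0),(82.2,0),(84,0),(86,0),(50,.004),(55,.004),(60,.004),(65,.004),(70,.004),(78,.004),(82.2,.004)]:
    r=np.radians(a);u,v=proj(s,(.438+.06*np.cos(r),-.32+.06*np.sin(r),.265+dz));print(a,((u+.4-190)*5).round(1),((v+.4-60)*5).round(1))
# black-mask column profile of handle
for n in("8","15"):
    c=np.load(f"side{n}.npz")["pixels"].astype(int).sum(2)
    for v in range(117,132,3): print(n,v,c[v,244:272])
E
```

```text
78 322.7 324.6
80 318.6 324.5
82.2 314.1 324.4
84 310.4 324.4
86 306.2 324.4
50 376.5 325.2
55 367.6 323.0
60 358.3 321.2
65 348.7 319.6
70 338.8 318.4
78 322.6 317.3
82.2 313.9 317.0
8 117 [394 236 322 479 406  17  92 112  89 103 102 101  87 131 166 100 120 117
 131 124 119 107 114  99 128 101 103 103]
8 120 [323 342 300 296 318  76  87 124 103 103 100  83  46 376 561 287 138 141
 184 223 201 285 224  74 110 102 104  90]
8 123 [303 274 210 145 125  83 112 102  91  98  93 106  77 275 425 267 126  99
 168 220 211 333 294  85 100 122  98  95]
8 126 [233 185 199 189 178  83 106  88 111  98 100 107  62 109 146 126 102  73
 155 219 225 324 282  92 109  91 120  73]
8 129 [126 125 143 143 150 113  93 104  89 103 101  74  94 107 106  99 100 123
 187 221 225 315 279  66 102 102 119  79]
15 117 [385 237 321 446 459 443 366 172 123 135 151 130 121 102 110 112 109 104
  97  79 103 180 209 228 304 289  89 110]
15 120 [334 318 294 269 396 498 425 190 148 140 145 179 203  98  90 113 115 103
  96  87 107 185 215 219 324 269  91 108]
15 123 [297 269 204 145 147 140 151 152 132 128 148 179 214  89  87 114  95 110
  96  87 115 156 217 223 307 255  92  96]
15 126 [225 204 200 192 243 436 566 401 148 135 121 170 149 102  96  99 108 111
  98 107  94 162 200 232 309 271 151 147]
15 129 [111 117 126 129 127 131 125 138 171 173 136 145 141 108  82 105  98 113
  91 107 108 113 137 122 136 106  34 173]
```

```bash
python3 - <<'E'
import arc
arc.arc(36.5,2,8,.2665,rad=.0615)
E
```

```text
pos [ 0.4878 -0.2816  0.2666] ang 37.7 r 0.0629 F [ 2.9 -1.6  1.8] t 12.9 q7 -0.7354462656845742
[[[-0.004, -0.002, 0.0], [-0.0, -0.0, 0.0]], [[-0.005, -0.007, 0.0], [-0.0, -0.0, 0.0]], [[-0.007, -0.012, 0.0], [-0.0, -0.0, 0.0]], [[-0.008, -0.017, 0.0], [-0.0, -0.0, 0.0]], [[-0.01, -0.022, 0.0], [-0.0, -0.0, 0.0]], [[-0.012, -0.027, 0.0], [-0.0, -0.0, 0.0]], [[-0.014, -0.032, 0.0], [-0.0, -0.0, 0.0]], [[-0.016, -0.037, 0.0], [-0.0, -0.0, 0.0]]]
```

Call:
{"fn": "play_rows", "kwargs": {
  "motion": [
    [[-0.003,-0.002,0],[0,0,0]],
    [[-0.005,-0.007,0],[0,0,0]],
    [[-0.007,-0.012,0],[0,0,0]],
    [[-0.008,-0.017,0],[0,0,0]],
    [[-0.01,-0.022,0],[0,0,0]],
    [[-0.012,-0.027,0],[0,0,0]],
    [[-0.014,-0.032,0],[0,0,0]],
    [[-0.014,-0.032,0],[0,0,0]]
  ]
}}

```text
t: 13.7
eef_pos: [0.477, -0.2721, 0.2667]
tool_rot: [-0.001, 0.974, 0.225, 0.001]
contact_force: [4.3, 0.6, 1.6]
gripper_width: 0.0
```

```bash
cat > edge.py <<'E'
from h import *
def cen(c,rows_):
    g=c["pixels"].astype(float).sum(2)
    return [g[v,244:270].astype(int) for v in rows_]
E
python3 - <<'E'
import arc
arc.arc(51,1,6,.2665,rad=.0615,tag="16")
from edge import *
for n in("8","16"):
    for v,r in zip((120,121,122,123,124,125),cen(np.load(f"side{n}.npz"),(120,121,122,123,124,125))):print(n,v,r)
E
```

```text
pos [ 0.477  -0.2721  0.2667] ang 50.9 r 0.0618 F [4.3 0.6 1.6] t 13.7 q7 -0.7415725409724457
[[[-0.002, -0.002, 0.001], [-0.0, -0.0, 0.0]], [[-0.003, -0.005, 0.001], [-0.0, -0.0, 0.0]], [[-0.004, -0.007, 0.001], [-0.0, -0.0, 0.0]], [[-0.006, -0.01, 0.001], [-0.0, -0.0, 0.0]], [[-0.007, -0.012, 0.001], [-0.0, -0.0, 0.0]], [[-0.008, -0.014, 0.001], [-0.0, -0.0, 0.0]]]
8 120 [323 342 300 296 318  76  87 124 103 103 100  83  46 376 561 287 138 141
 184 223 201 285 224  74 110 102]
8 121 [392 363 304 265 259  66  85 115 102  98 101  91  62 255 415 286 141 138
 163 217 216 329 284  79  91 126]
8 122 [376 341 237 192 136  83 101  98  88 104 114  83  64 269 423 262 133 130
 166 192 226 323 291  74  87 134]
8 123 [303 274 210 145 125  83 112 102  91  98  93 106  77 275 425 267 126  99
 168 220 211 333 294  85 100 122]
8 124 [266 224 156 147 152  89 100 115 115 102 102 103  80 255 381 227 134  95
 150 218 224 320 285  84 102 121]
8 125 [252 168 149 156 131 108 110  93  99 109  91  90  81 170 251 132 136  73
 156 209 201 314 276  89 119 109]
16 120 [331 323 295 269 393 496 424 154  86 106 104 117 115  98  85 108 173 204
 215 300 233  82 104 121 100  78]
16 121 [383 375 306 230 332 395 280  57  75  94  96  95  83 102  91  91 173 214
 216 298 222  95 105 109 103  56]
16 122 [357 345 217 167 113 131 119 116  94 104 111 114 102 117  91 121 171 215
 217 306 218  84 114 110 112  92]
16 123 [307 275 203 145 157 146 167 138 111 105  93  70 103 102 107 101 170 230
 222 314 221  80 122  96  97 101]
16 124 [278 212 145 142 137 134 140 101  77  98 101 109 106 116 100  86 152 206
 225 304 242 101 121 157 169 218]
16 125 [252 173 140 158 155 280 404 275  80  78  91 116 108  94 107  98 120 141
 224 338 307 223 249 272 271 284]
```

View pics/s16.png

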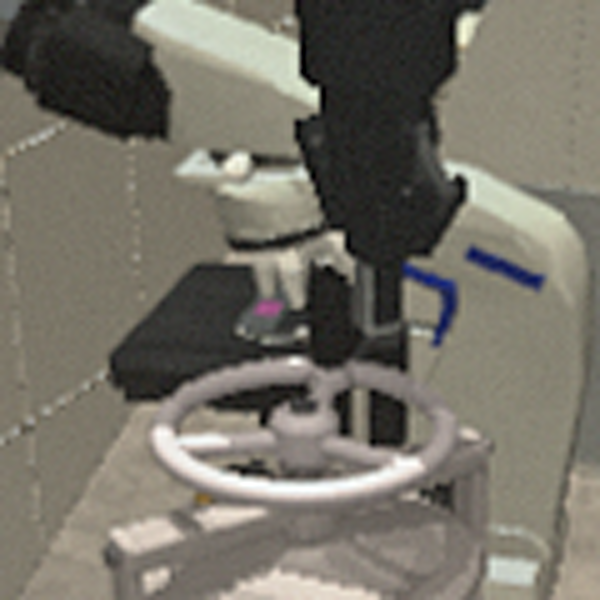

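Call:
{"fn": "play_rows", "kwargs": {
  "motion": [
    [[-0.002,-0.002,0],[0,0,0]],
    [[-0.003,-0.005,0],[0,0,0]],
    [[-0.004,-0.007,0],[0,0,0]],
    [[-0.005,-0.009,0],[0,0,0]],
    [[-0.005,-0.009,0],[0,0,0]]
  ]
}}

```text
t: 14.25
eef_pos: [0.4735, -0.2696, 0.2667]
tool_rot: [-0.001, 0.974, 0.225, 0.0]
contact_force: [4.0, 0.6, 2.1]
gripper_width: 0.002
```

```bash
python3 - <<'E'
import arc
arc.arc(55,1,4,.2665,rad=.0615,tag="17")
from edge import *
V=range(115,126)
for n in("8","17"):
    for v,r in zip(V,cen(np.load(f"side{n}.npz"),V)):print(n,v,r[:18])
E
```

```text
pos [ 0.4735 -0.2696  0.2667] ang 54.8 r 0.0617 F [4.  0.6 2.1] t 14.25 q7 -0.7426304886572738
[[[-0.002, -0.003, 0.0], [-0.0, -0.0, 0.0]], [[-0.003, -0.005, 0.0], [-0.0, -0.0, 0.0]], [[-0.005, -0.007, 0.0], [-0.0, -0.0, 0.0]], [[-0.006, -0.009, 0.0], [-0.0, -0.0, 0.0]]]
8 115 [370 288 413 464 464 427 325 215 103 119 118 130 110 162 279 402 373  68]
8 116 [380 240 343 468 449 320  54  75  89 101  99  94 109 106 169 243 301  94]
8 117 [394 236 322 479 406  17  92 112  89 103 102 101  87 131 166 100 120 117]
8 118 [374 250 293 414 427  65  93 115  99 121  98  98  78 161 252 133 114 141]
8 119 [325 246 256 341 401  55  87  97 101 106 111  86  67 325 486 206 131 148]
8 120 [323 342 300 296 318  76  87 124 103 103 100  83  46 376 561 287 138 141]
8 121 [392 363 304 265 259  66  85 115 102  98 101  91  62 255 415 286 141 138]
8 122 [376 341 237 192 136  83 101  98  88 104 114  83  64 269 423 262 133 130]
8 123 [303 274 210 145 125  83 112 102  91  98  93 106  77 275 425 267 126  99]
8 124 [266 224 156 147 152  89 100 115 115 102 102 103  80 255 381 227 134  95]
8 125 [252 168 149 156 131 1
[... 242 characters left out ...]
417  62  87 108 104 111 124 103  93 138 208 182 318]
17 118 [367 252 282 391 491 417  43  90  88 117  99 105 104  71 139 199 181 313]
17 119 [316 250 257 323 472 430  45  71 111 103  95 101  90  96 150 195 172 303]
17 120 [328 327 289 272 416 436  51  97  93 104  85 112 101  96 168 195 187 311]
17 121 [398 373 293 253 346 363  58 101 105  94 105 119  97  69 154 185 179 307]
17 122 [380 339 228 174 135 122  99  83  92 110  83 108  88  95 159 201 183 297]
17 123 [310 272 212 144 152 141  90 101 105 100  83 119 109  83 146 185 192 298]
17 124 [276 232 159 151 131 143 101  64 100 103  94 120 109  86 118 143 190 311]
17 125 [252 175 135 131 161 191 103  90  99 109 103  90 118  68 113 147 159 276]
```

Call:
{"fn": "play_rows", "kwargs": {
  "motion": [
    [[-0.001,-0.002,0],[0,0,0]],
    [[-0.002,-0.004,0],[0,0,0]],
    [[-0.002,-0.004,0],[0,0,0]]
  ]
}}

```text
t: 14.6
eef_pos: [0.472, -0.2683, 0.2667]
tool_rot: [-0.001, 0.974, 0.225, 0.0]
contact_force: [3.8, -0.1, 2.1]
gripper_width: -0.007
```

```bash
python3 - <<'E'
import arc
arc.arc(55,1,4,.2665,rad=.0615,tag="18")
from edge import *
V=range(115,126)
for n in("18",):
    for v,r in zip(V,cen(np.load(f"side{n}.npz"),V)):print(n,v,r[:18])
E
```

```text
pos [ 0.472  -0.2683  0.2667] ang 56.6 r 0.0619 F [ 3.8 -0.1  2.1] t 14.6 q7 -0.7432192066018567
[[[-0.0, 0.002, 0.0], [-0.0, -0.0, 0.0]], [[-0.001, -0.0, 0.0], [-0.0, -0.0, 0.0]], [[-0.003, -0.003, 0.0], [-0.0, -0.0, 0.0]], [[-0.004, -0.005, 0.0], [-0.0, -0.0, 0.0]]]
18 115 [382 291 420 464 449 430 274  67  93  89 104  73  82 160 227 174 257 320]
18 116 [388 242 337 471 477 411  11  76 103 126 117 104  94  98 136 183 254 305]
18 117 [380 249 317 451 488 415  50  97 106 108 117 112  86 112 183 192 250 300]
18 118 [379 247 281 403 467 342  49 105 102 117 107 112  90 124 177 199 246 313]
18 119 [306 251 261 338 397  65  57  87 107  85 113  88  87 126 195 233 253 317]
18 120 [326 322 299 293 307  95  82  90 111 112  86  93  97 127 199 219 256 324]
18 121 [389 370 285 259 266  89  96  95 111 110  86 105  88 134 186 210 251 299]
18 122 [378 333 245 190 122 121  99  83  91  86  77  89 110 102 171 222 255 297]
18 123 [315 265 202 149 149 147  91  98  87 107 112 100 103  77 176 222 260 313]
18 124 [278 236 160 143 150 136  83  96  88  95 100  85  62  95 149 234 245 308]
18 125 [245 180 133 149 172 183  80 114  95 106 121 112  93  94 109 144 208 303]
```

Call:
{"fn": "play_rows", "kwargs": {
  "motion": [
    [[0.015,0.03,0],[0,0,0]],
    [[0.025,0.06,0],[0,0,0]],
    [[0.025,0.06,-0.08],[0,0,0]],
    [[0.025,0.06,-0.18],[0,0,0]],
    [[0.025,0.16,-0.2],[0,0,0]],
    [[0.025,0.28,-0.2],[0,0,0]],
    [[0.025,0.4,-0.2],[0,0,0]],
    [[0,0.52,-0.2],[0,0,0]]
  ]
}}

```text
t: 15.45
eef_pos: [0.5646, -0.4567, 0.345]
tool_rot: [-0.002, 0.974, 0.226, -0.0]
contact_force: [0.5, -0.3, 0.6]
gripper_width: -0.0
```

Call:
{"fn": "play_rows", "kwargs": {
  "motion": [
    [[-0.05,0.1,0],[0,0,0]],
    [[-0.1,0.2,0],[0,0,0]],
    [[-0.15,0.3,0],[0,0,0]],
    [[-0.2,0.4,0],[0,0,0]],
    [[-0.3,0.45,0],[0,0,0]],
    [[-0.4,0.5,0],[0,0,0]]
  ]
}}

```text
t: 16.05
eef_pos: [0.508, -0.7085, 0.341]
tool_rot: [-0.003, 0.974, 0.226, -0.002]
contact_force: [1.1, -0.3, 0.2]
gripper_width: -0.002
```

```bash
python3 - <<'E'
from h import *
from station import bot
o=bot.get_obs();print(o["eef_pos"],o["t"])
for n in("side","top"):
    c=bot.read_camera(n);np.savez(f"{n}20.npz",**c)
crop(np.load("top20.npz"),"pics/t20.png",170,310,130,250,5);crop(np.load("side20.npz"),"pics/s20.png",190,310,60,180,5)
for n in("0","20"):
    c=np.load(f"side{n}.npz")["pixels"].astype(int).sum(2)
    for v in range(114,126,2):print(n,v,c[v,244:262])
E
```

```text
[ 0.50800192 -0.70853848  0.34097248] 16.05
0 114 [382 350 481 513 526 499 372 301 144 129 130 131 272 404 379 427 469 420]
0 116 [392 259 343 479 454 336  98 126 153 168 151 142 123 129 170 251 321 225]
0 118 [378 260 293 413 424  88 149 140 155 149 138 105 102 174 242 131 143 149]
0 120 [336 325 298 308 337  92 104 119 129 132 110  99  76 372 578 302 125 163]
0 122 [384 340 237 199 143  97 112 114 110 125 134 113  70 280 432 270 140 153]
0 124 [277 240 168 166 157 100 118 112 129 121 107 132 102 260 393 236 156 110]
20 114 [434 375 517 550 569 539 399 287 133 145 155 144 281 441 409 457 499 457]
20 116 [419 267 365 516 517 453  63 130 187 173 163 168 134 115 148 278 349 245]
20 118 [406 272 313 431 526 377  83 120 124 132 143 136 130 131 146 174 166 163]
20 120 [364 359 319 328 350 104 124 121 126 136 123 122 134 104 242 364 156 166]
20 122 [408 358 257 203 162 124 119 122 126 133 120 118 106  92 228 312 160 167]
20 124 [302 256 184 158 174 167 105 135 115 139 110 126 111 116 193 287 158 114]
```

View pics/t20.png

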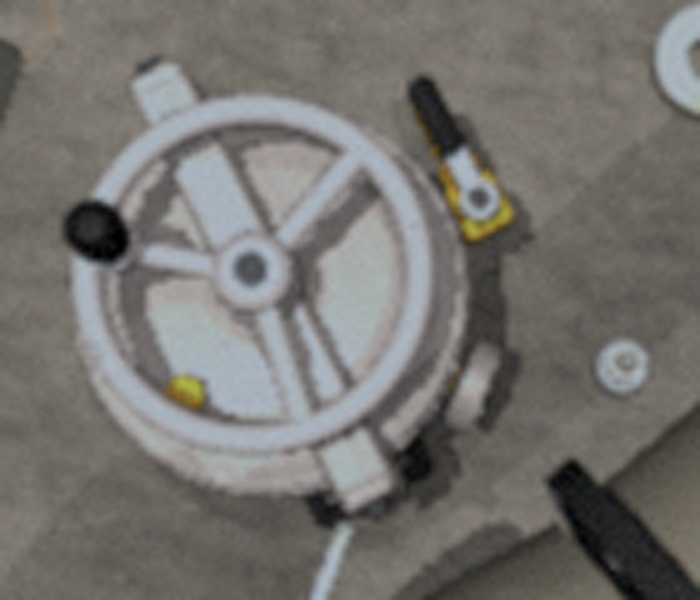

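View pics/s20.png

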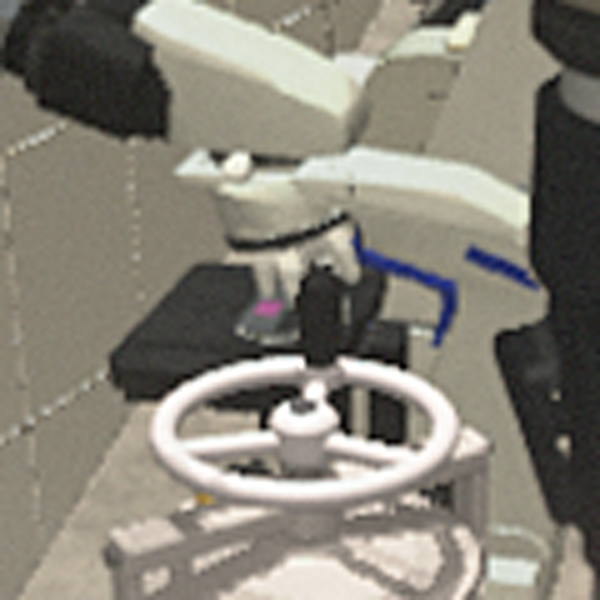

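```bash
cat > meas.py <<'E'
from h import *
H=np.array([.438,-.320])
def topang(n,dz):
    c=np.load(f"top{n}.npz");im=c["pixels"][165:192,178:202].astype(float).sum(2)
    big=cv2.resize(im,None,fx=8,fy=8,interpolation=cv2.INTER_CUBIC)
    out=[]
    for th in(150,180,210):
        k,l,s,ce=cv2.connectedComponentsWithStats((big<th).astype(np.uint8))
        i=1+s[1:,4].argmax();u,v=ce[i];u=(u+.5)/8-.5+178;v=(v+.5)/8-.5+165
        p=onplane(c,u,v,.288+dz)[:2]-H;out.append((u.round(2),v.round(2),s[i,4],np.degrees(np.arctan2(p[1],p[0])).round(2)))
    return out
def unwrap(n,dz):
    # resample the rim plane about the axis: rows = angle
    c=np.load(f"top{n}.npz");a=np.radians(np.arange(0,360,.25));r=np.linspace(.018,.055,38)
    m=np.array([[proj(c,(H[0]+q*np.cos(x),H[1]+q*np.sin(x),.236+dz)) for q in r] for x in a],np.float32)
    g=cv2.cvtColor(c["pixels"],cv2.COLOR_RGB2GRAY)
    return cv2.remap(g,m[...,0],m[...,1],cv2.INTER_CUBIC).astype(np.float32)
E
python3 - <<'E'
from meas import *
print(topang(0,0));print(topang(20,.004))
A=unwrap(0,0);B=unwrap(20,.004)
# per-spoke brightness profile shift
f=cv2.GaussianBlur
cv2.imwrite("pics/unw.png",np.hstack([A.T,B.T])[:, ::4].repeat(4,0) if 0 else cv2.resize(np.vstack([A.T,B.T]),(800,500)))
E
```

```text
[(np.float64(189.24), np.float64(177.21), np.int32(6262), np.float64(82.83)), (np.float64(189.1), np.float64(177.14), np.int32(7301), np.float64(82.73)), (np.float64(189.06), np.float64(177.13), np.int32(7710), np.float64(82.71))]
[(np.float64(188.96), np.float64(175.96), np.int32(6809), np.float64(80.93)), (np.float64(188.87), np.float64(175.94), np.int32(7554), np.float64(80.92)), (np.float64(188.83), np.float64(175.93), np.int32(7990), np.float64(80.92))][ WARN:0@86.052] global loadsave.cpp:1063 imwrite_ Unsupported depth image for selected encoder is fallbacked to CV_8U.
```

View pics/unw.png

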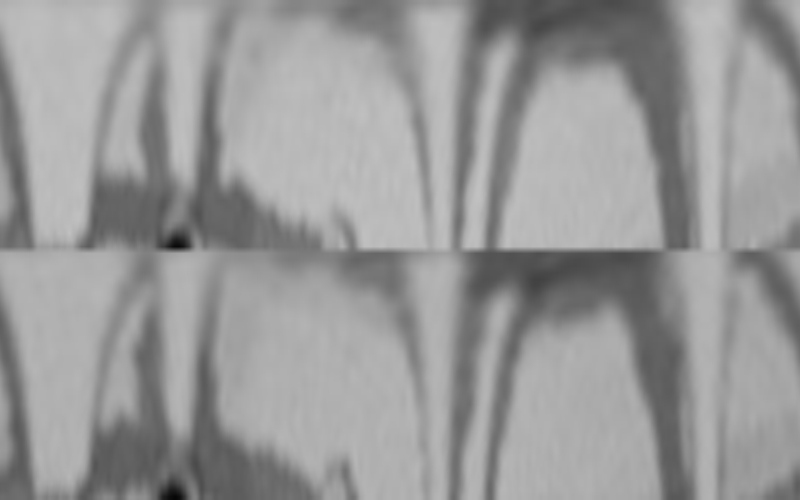

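```bash
python3 - <<'E'
from h import *
from station import bot
o=bot.get_obs()
for r in rows(o,[(.5646,-.4567,.345),(.4915,-.2855,.345),(.4915,-.2855,.267)],[26]*3):print(r)
E
```

```text
[[0.423, -0.512, -0.011], [-0.001, 0.001, -0.001]]
[[0.442, -0.977, -0.009], [-0.001, 0.001, -0.001]]
[[0.444, -0.976, 0.186], [-0.001, 0.001, -0.001]]
```

Call:
{"fn": "play_rows", "kwargs": {
  "motion": [
    [[0.1,-0.05,-0.01],[0,0,0]],
    [[0.2,-0.1,-0.01],[0,0,0]],
    [[0.28,-0.18,-0.01],[0,0,0]],
    [[0.35,-0.28,-0.01],[0,0,0]],
    [[0.4,-0.38,-0.01],[0,0,0]],
    [[0.43,-0.48,-0.01],[0,0,0]],
    [[0.44,-0.58,-0.01],[0,0,0]],
    [[0.44,-0.68,-0.01],[0,0,0]]
  ]
}}

```text
t: 16.95
eef_pos: [0.5414, -0.3914, 0.3435]
tool_rot: [-0.003, 0.975, 0.221, -0.006]
contact_force: [0.5, -0.1, 0.4]
gripper_width: -0.0
```

```bash
python3 - <<'E'
from h import *
from station import bot
o=bot.get_obs();print(o["eef_pos"])
for r in rows(o,[(.4915,-.2855,.335),(.4915,-.2855,.267)],[26]*2):print(r)
E
```

```text
[ 0.54143116 -0.39137528  0.34345381]
[[0.002, -0.292, 0.023], [-0.001, 0.002, -0.001]]
[[0.004, -0.291, 0.193], [-0.001, 0.002, -0.001]]
```

Call:
{"fn": "play_rows", "kwargs": {
  "motion": [
    [[0,-0.09,0.01],[0,0.002,-0.001]],
    [[0,-0.18,0.02],[-0.001,0.002,-0.001]],
    [[0.002,-0.25,0.02],[-0.001,0.002,-0.001]],
    [[0.002,-0.291,0.03],[-0.001,0.002,-0.001]],
    [[0.002,-0.291,0.08],[-0.001,0.002,-0.001]],
    [[0.003,-0.291,0.14],[-0.001,0.002,-0.001]],
    [[0.004,-0.291,0.18],[-0.001,0.002,-0.001]],
    [[0.004,-0.291,0.193],[-0.001,0.002,-0.001]]
  ]
}}

```text
t: 17.75
eef_pos: [0.4902, -0.2857, 0.2645]
tool_rot: [-0.002, 0.975, 0.224, -0.001]
contact_force: [0.4, -0.8, -0.5]
gripper_width: -0.004
```

```bash
python3 - <<'E'
import arc
arc.arc(39.5,2.5,7,.2667,rad=.0619)
E
```

```text
pos [ 0.4902 -0.2857  0.2645] ang 33.3 r 0.0625 F [ 0.4 -0.8 -0.5] t 17.75 q7 -0.7274746208661113
[[[-0.006, -0.023, -0.005], [-0.001, 0.0, -0.0]], [[-0.008, -0.029, -0.005], [-0.001, 0.0, -0.0]], [[-0.01, -0.036, -0.005], [-0.001, 0.0, -0.0]], [[-0.013, -0.042, -0.005], [-0.001, 0.0, -0.0]], [[-0.016, -0.048, -0.005], [-0.001, 0.0, -0.0]], [[-0.019, -0.054, -0.005], [-0.001, 0.0, -0.0]], [[-0.022, -0.06, -0.005], [-0.001, 0.0, -0.0]]]
```

Call:
{"fn": "play_rows", "kwargs": {
  "motion": [
    [[-0.003,-0.012,-0.005],[0,0,0]],
    [[-0.006,-0.023,-0.005],[0,0,0]],
    [[-0.01,-0.035,-0.005],[0,0,0]],
    [[-0.013,-0.042,-0.005],[0,0,0]],
    [[-0.016,-0.048,-0.005],[0,0,0]],
    [[-0.019,-0.054,-0.005],[0,0,0]],
    [[-0.021,-0.059,-0.005],[0,0,0]],
    [[-0.021,-0.059,-0.005],[0,0,0]]
  ]
}}

```text
t: 18.55
eef_pos: [0.4724, -0.2679, 0.2669]
tool_rot: [-0.002, 0.975, 0.224, -0.001]
contact_force: [0.7, -0.4, 0.4]
gripper_width: 0.002
```

```bash
python3 - <<'E'
import arc
arc.arc(56.4,1,3,.2667,rad=.0619)
E
```

```text
pos [ 0.4724 -0.2679  0.2669] ang 56.6 r 0.0624 F [ 0.7 -0.4  0.4] t 18.55 q7 -0.7422309839686609
[[[-0.002, -0.001, 0.0], [-0.001, 0.0, -0.0]], [[-0.004, -0.004, 0.0], [-0.001, 0.0, -0.0]], [[-0.005, -0.006, 0.0], [-0.001, 0.0, -0.0]]]
```

Call:
{"fn": "play_rows", "kwargs": {
  "motion": [
    [[-0.002,-0.002,0],[0,0,0]],
    [[-0.004,-0.003,0],[0,0,0]],
    [[-0.005,-0.004,0],[0,0,0]],
    [[-0.005,-0.004,0],[0,0,0]]
  ]
}}

```text
t: 18.95
eef_pos: [0.4705, -0.2672, 0.267]
tool_rot: [-0.002, 0.975, 0.224, -0.001]
contact_force: [4.6, 1.0, -1.8]
gripper_width: 0.005
```

Call:
{"fn": "play_rows", "kwargs": {
  "motion": [
    [[-0.001,0,0],[0,0,0]],
    [[-0.001,0,0],[0,0,0]]
  ]
}}

```text
t: 19.15
eef_pos: [0.4704, -0.2672, 0.267]
tool_rot: [-0.002, 0.974, 0.224, -0.0]
contact_force: [5.4, 0.4, -1.5]
gripper_width: 0.0
```

Back off the same way and measure clear.

Call:
{"fn": "play_rows", "kwargs": {
  "motion": [
    [[0.015,0.03,0],[0,0,0]],
    [[0.025,0.06,0],[0,0,0]],
    [[0.025,0.06,-0.08],[0,0,0]],
    [[0.025,0.06,-0.18],[0,0,0]],
    [[0.025,0.16,-0.2],[0,0,0]],
    [[0.025,0.28,-0.2],[0,0,0]],
    [[0.025,0.4,-0.2],[0,0,0]],
    [[0,0.52,-0.2],[0,0,0]]
  ]
}}

```text
t: 19.95
eef_pos: [0.563, -0.4561, 0.3455]
tool_rot: [-0.002, 0.974, 0.225, -0.001]
contact_force: [1.5, -0.0, 0.2]
gripper_width: 0.002
```

Call:
{"fn": "play_rows", "kwargs": {
  "motion": [
    [[-0.05,0.1,0],[0,0,0]],
    [[-0.1,0.2,0],[0,0,0]],
    [[-0.15,0.3,0],[0,0,0]],
    [[-0.2,0.4,0],[0,0,0]],
    [[-0.3,0.45,0],[0,0,0]],
    [[-0.4,0.5,0],[0,0,0]],
    [[-0.4,0.5,0],[0,0,0]]
  ]
}}

```text
t: 20.65
eef_pos: [0.498, -0.7138, 0.3417]
tool_rot: [-0.002, 0.976, 0.22, -0.005]
contact_force: [0.3, -1.1, -0.0]
gripper_width: -0.004
```

```bash
python3 - <<'E'
from meas import *
from station import bot
for n in("side","top"):
    c=bot.read_camera(n);np.savez(f"{n}21.npz",**c)
crop(np.load("top21.npz"),"pics/t21.png",170,310,130,250,5)
for k in("0","20","21"):print(topang(k,0 if k=="0" else .004))
for n in("0","21"):
    c=np.load(f"side{n}.npz")["pixels"].astype(int).sum(2)
    for v in range(114,126,2):print(n,v,c[v,244:262])
U={k:unwrap(k,0 if k=="0" else .004) for k in("0","20","21")}
from scipy.ndimage import gaussian_filter1d
# rim-spoke windows (deg from unwrapped picture): handle spoke 82, others 198, 320 ; edge centroid of bright band
for k,A in U.items():
    p=A[:,15:30].mean(1);o=[]
    for a in(82,198,320):
        i=np.arange(int((a-7)*4),int((a+7)*4));q=p[i];wt=np.clip(q-(q.max()+q.min())/2,0,None);o.append((wt*i).sum()/wt.sum()/4)
    print(k,np.round(o,2))
E
```

```text
[(np.float64(189.24), np.float64(177.21), np.int32(6262), np.float64(82.83)), (np.float64(189.1), np.float64(177.14), np.int32(7301), np.float64(82.73)), (np.float64(189.06), np.float64(177.13), np.int32(7710), np.float64(82.71))]
[(np.float64(188.96), np.float64(175.96), np.int32(6809), np.float64(80.93)), (np.float64(188.87), np.float64(175.94), np.int32(7554), np.float64(80.92)), (np.float64(188.83), np.float64(175.93), np.int32(7990), np.float64(80.92))]
[(np.float64(188.87), np.float64(176.72), np.int32(6684), np.float64(82.45)), (np.float64(188.79), np.float64(176.71), np.int32(7443), np.float64(82.45)), (np.float64(188.75), np.float64(176.71), np.int32(7859), np.float64(82.46))]
0 114 [382 350 481 513 526 499 372 301 144 129 130 131 272 404 379 427 469 420]
0 116 [392 259 343 479 454 336  98 126 153 168 151 142 123 129 170 251 321 225]
0 118 [378 260 293 413 424  88 149 140 155 149 138 105 102 174 242 131 143 149]
0 120 [336 325 298 308 337  92 104 119 129 132 110  99  76 372 578 302 125 163]
0 122 [384 340 237 199 143  97 112 114 110 125 134 113  70 280 432 270 140 153]
0 124 [277 240 168 166 157 100 118 112 129 121 107 132 102 260 393 236 156 110]
21 114 [418 378 515 555 579 535 267  95 137 133 141 127 277 451 422 443 503 475]
21 116 [423 268 377 538 437  64 131 160 189 188 165 137 130 151 181 287 358 245]
21 118 [413 283 308 458 476  75 112 126 134 136 118 128  94 176 266 165 169 153]
21 120 [368 357 331 331 356  87 112 125 127 123 131 106  80 402 628 321 135 182]
21 122 [403 366 263 215 142 111 128 133 136 107 134 113  93 302 476 285 141 168]
21 124 [312 263 179 174 177 112 109 129 133 128 132 140  91 289 436 257 154 116]
0 [ 82.44 198.37 319.62]
20 [ 80.7  196.59 317.79]
21 [ 82.27 198.06 319.29]
```

View pics/t21.png

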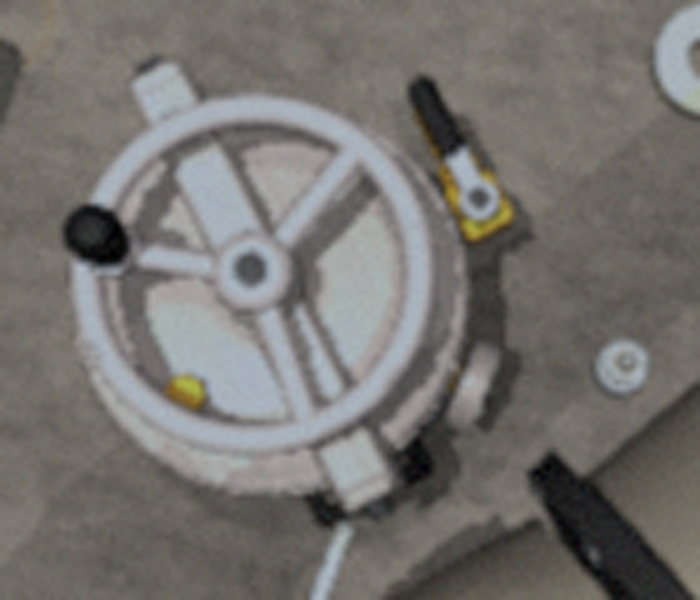

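```bash
python3 - <<'E'
from h import *
from station import bot
c=np.load("top21.npz")
f=lambda x,y:(x/5+170-.4,y/5+130-.4)
a=onplane(c,*f(480,198),.128);b=onplane(c,*f(436,115),.127);d=b-a;h=np.array([.438,-.32]);print("lever",np.degrees(np.arctan2(d[1],d[0])),"minus closed",np.degrees(np.arctan2(a[1]-h[1],a[0]-h[0])))
A=np.load("top0.npz")["pixels"].astype(int);B=c["pixels"].astype(int)
cv2.imwrite("pics/t21f.png",cv2.cvtColor(c["pixels"],cv2.COLOR_RGB2BGR))
o=bot.get_obs();print(o["t"],o["eef_pos"],o["joint_vel"],o["contact_force"])
bot.hand_in()
E
```

```text
lever 26.650019868485742 minus closed -64.05382156617213
20.75 [ 0.50446189 -0.70829118  0.34282727] [-0.04509515 -0.02253369 -0.03524439  0.01577755 -0.01253243 -0.00519437
 -0.00391142] [ 0.01654891  0.39139172 -0.12145505]
the job is handed in; nothing more can be done
```

View pics/t21f.png

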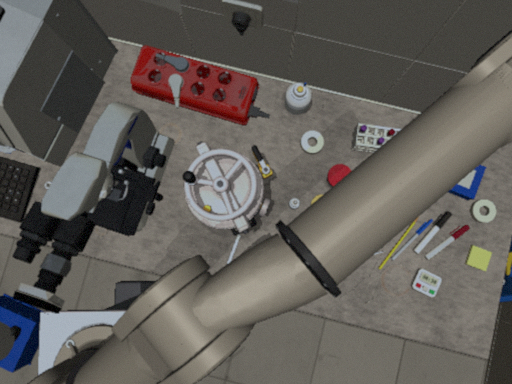

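The job is done and handed in at about 21 s. The vent lever is fully open and the hand wheel has gone one full turn to within about half a degree.

- **Vent lever:** I pushed it open with the shut fingers until it stopped moving. There the force rose from about 9 N to about 18 N with only 0.3 mm of further movement. In the last top picture it lies about 90.7° from closed, along the outlet pipe.
- **Hand wheel:** Only after that, I pushed the wheel anticlockwise by its handle with 4–6 N and never gripped it. I stopped just short, took the hand away and measured 1.8° left to go. I then pushed once more to close that gap.
- **Final wheel check:** The handle and the three spokes in the top view show the wheel 0.2–0.4° short of a full turn. The side view agrees with that to within a pixel.
- **Surroundings:** In the last pictures the dropper bottle, sample cup and tape roll (pixels 294,203; 340,177; 312,142) are where they began. The arm hid most of the petri dish and part of the forceps, so I could not check those two fully. The hand worked only above them and met no unexpected forces.
- **Hand:** It ended well clear, at (0.50, -0.71, 0.34), with near-zero contact force.

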